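Take the empty tack bins off the rack for refilling

TASK

Lift the clear dust cover off the pins of the bin rack and lay it on the green cutting mat. Take down every hanging bin - swing its front up about its back lip, then lift the lip off the ledge, without forcing it against the rack - and stand them all upright in the wooden carrying tray on the bench. Then put the dust cover back over the rack's pins, fully down, leaving the tin, the glue bottle and the hammer where they are.

Things in the scene. Friction and masses are not known exactly. Their poses are not given: they have to be found in the camera images.
- bin1_c (a point): grey plastic parts bin, empty, 58 mm wide, 0.16 kg, one of up to 4 alike (None if absent). Point at mid floor length (90 mm), 31 mm above its underside. Own x from front to back, y across, z up. Straight grip lip along the top of the front wall: 10 mm thick, 26 mm high, wall and lip raked 10 deg forward (top leans to -x), lip centre at x -52 mm, z +8 mm from this point
- bin2_c (a point): bin, all as bin1. Back of every bin: back wall's outer face at x +45 mm; from its top a lip (underside at z +31 mm) reaches back over the rack's ledge and ends at x +63 mm in a nib pointing 11 mm down. At the bottom a foot (44 mm wide, 5 mm thick) reaches 16 mm back, under the rack's stop rail: lifted straight up, the foot catches on that rail
- bin3_c (a point): bin, all as bin1. How it comes off: swing the front and lower end up 20 to 25 deg about the lip on the ledge (x +55, z +31 mm from this point), which swings the foot out from under the stop rail, then lift the lip 15 mm or more clear of the ledge and bring it away forward
- bin4_c (a point): bin, all as bin1. Overall a bin reaches from x -60 to +65 mm and is 66 mm high; the inside is open and clear. Hanging, its nib touches the back of the ledge plate; the lip has 8 mm of play towards the back of the rack, and while swinging up it is best eased 3 to 4 mm that way
- rack: fixed steel rack, 320 mm wide (own y), 160 mm high; origin mid underside, bins face its -x. Side cheeks at y +-148 mm (x -35 to +65 mm); 4 mm thick ledge plate the bins hang on, centre x +55 mm, top edge 125 mm up; stop rail below, front face x +45 mm, 70 to 84 mm up. Up to 4 bins hang about 70 mm apart, their points at x 0, 94 mm up, axes as the rack
- rack_seat (a point): middle of the dust cover's seat on the rack: half-way between its two pins, 2.5 mm above the flat cheek tops (which are 160 mm above the bench), axes as the rack. Pins at y +-148.5 mm from here, 10 mm diameter, tapered tip, 18 mm tall
- cover_grip (a point): middle of the black bridge handle on the loose clear dust cover (0.35 kg). Plate 160 (own x) by 322 mm (own y), 5 mm thick, underside 37 mm below this point, two 16 mm holes at y +-148.5 mm; either way round fits. Handle bar 100 mm long along y, 10 mm square, 27 mm free under it. Seated, this point is 34.5 mm above rack_seat
- tray: loose plywood carrying tray, 370 (own x) by 176 mm (own y), walls 26 mm high and 4 mm thick, floor 4 mm thick, 0.9 kg; origin mid underside, z up. Room for two rows of two bins facing its -x
- mat: fixed green cutting mat on the bench, 370 (own x) by 220 mm (own y), 3 mm thick, origin mid underside
- tin: bystander: open tin, 84 mm diameter, 70 mm high, origin under its centre
- glue: bystander: white glue bottle, 52 mm diameter, 100 mm high, origin under its centre
- hammer: bystander: hammer lying on the bench, about 260 mm long

How it is judged:
On the way, in this order (a step that is already met when the one before it is completed fails the run):
1. the dust cover lies flat on the cutting mat (its middle over the mat), let go (x of cover_grip in the frame of mat between -0.185 and 0.185 m and y of cover_grip in the frame of mat between -0.11 and 0.11 m and height (world z) of cover_grip below 0.047 m and angle between cover_grip's own z axis and vertical below 0.06 rad and contact force between the fingers and cover below 0.1 N), for 0.2 s.
2. every bin stands upright in the tray, let go, the cover still off the rack (x of bin1_c in the frame of tray between -0.14 and 0.14 m and y of bin1_c in the frame of tray between -0.065 and 0.065 m and z of bin1_c in the frame of tray between 0.029 and 0.041 m and angle between each of bin1_c, bin2_c, bin3_c, bin4_c's own z axis and vertical below 0.1 rad and x of bin2_c in the frame of tray between -0.14 and 0.14 m and y of bin2_c in the frame of tray between -0.065 and 0.065 m and z of bin2_c in the frame of tray between 0.029 and 0.041 m and x of bin3_c in the frame of tray between -0.14 and 0.14 m and y of bin3_c in the frame of tray between -0.065 and 0.065 m and z of bin3_c in the frame of tray between 0.029 and 0.041 m and x of bin4_c in the frame of tray between -0.14 and 0.14 m and y of bin4_c in the frame of tray between -0.065 and 0.065 m and z of bin4_c in the frame of tray between 0.029 and 0.041 m and contact force between the fingers and bin1 below 0.1 N and contact force between the fingers and bin2 below 0.1 N and contact force between the fingers and bin3 below 0.1 N and contact force between the fingers and bin4 below 0.1 N and distance between cover_grip and rack_seat above 0.1 m), for 0.2 s.
At the end, for the whole second after the job is handed in: Every bin stands upright (within 0.10 rad) on the tray floor, the tray flat on the bench; the dust cover lies level on the cheek tops with both pins through its holes (middle within 8 mm of the seat, height within 3.5 mm, turned less than 0.06 rad); all at rest (x of bin1_c in the frame of tray between -0.14 and 0.14 m and y of bin1_c in the frame of tray between -0.065 and 0.065 m and z of bin1_c in the frame of tray between 0.029 and 0.041 m and angle between each of bin1_c, bin2_c, bin3_c, bin4_c's own z axis and vertical below 0.1 rad and x of bin2_c in the frame of tray between -0.14 and 0.14 m and y of bin2_c in the frame of tray between -0.065 and 0.065 m and z of bin2_c in the frame of tray between 0.029 and 0.041 m and x of bin3_c in the frame of tray between -0.14 and 0.14 m and y of bin3_c in the frame of tray between -0.065 and 0.065 m and z of bin3_c in the frame of tray between 0.029 and 0.041 m and x of bin4_c in the frame of tray between -0.14 and 0.14 m and y of bin4_c in the frame of tray between -0.065 and 0.065 m and z of bin4_c in the frame of tray between 0.029 and 0.041 m and z of cover_grip in the frame of rack_seat between 0.031 and 0.038 m and horizontal distance between cover_grip and rack_seat below 0.008 m and angle between the y axis of cover_grip and the y axis of rack_seat, either way round below 0.06 rad and angle between cover_grip's own z axis and vertical below 0.04 rad and linear speed of each of bin1, bin2, bin3, bin4, cover, tray below 0.02 m/s and angle between tray's own z axis and vertical below 0.03 rad and height (world z) of tray below 0.008 m); the robot touches nothing.
It fails at once if the tin, the glue bottle or the hammer is disturbed (moved more than 30 mm) (distance of any of tin, glue, hammer from where it was at the start of the episode above 0.03 m).
It fails at once if a bin is forced against the rack with over 60 N (contact force between any of bin1, bin2, bin3, bin4 and rack above 60 N).
Of bin1, bin2, bin3, bin4 only 2 to 4 are there at a start; the rules pass over those that are not, and their reading is None.
At some moment in a run one of tray, cover may be knocked a few centimetres aside while the robot is not near it.
It also fails if it takes over 210 s, if anything falls off the work surface, if the arm or the gripper's body presses on something with over 40 N, if the wrist force passes 120 N, or if a joint passes its speed limit or range.

ROBOT

A 7-joint arm with a two-finger parallel gripper is mounted at the origin on the work surface. World frame = base frame: x ahead of the robot, y to its left, z up, the work surface at z = 0. Lengths are in m, angles in rad, forces in N, time in s.
With the tool pointing down it reaches from about 0.4 to 0.875 m from the base axis. Payload 6.5 kg.
Tool frame: the origin (TCP) lies on the mounting face of the last link; the fingertips stand 173 mm ahead of it and the grasp point (between the pads) lies arm.grip_point_offset ahead of it (arm.grip_point_offset is the distance from the TCP to the grasp point, in m); z points along the fingers, y is the line along which they close (so a half turn about z gives the same grasp; the last joint's range is limited). The gripper opens to 85 mm and grips with 20 to 120 N. Pads are 22 mm wide; open, the fingers measure 114 mm over their backs; the gripper's body (76 mm by 85 mm) begins 54 mm behind the grasp point. The pads swing forward as they close: fully open they stand 13 mm farther back than shut.
Start: joints at [-1.41, 0.536, -0.004, 1.538, 0.003, 1.067, -0.071], TCP at [0.146, 0.633, 0.405] pointing down, gripper open.
Joint ranges: [-2.7, 2.7], [-0.37, 2.16], [-1.27, 1.26], [0.24, 2.4], [-1.31, 4.45], [0.19, 1.91], [-2.76, 2.76]. Speed limits (rad/s): [2.39, 2.39, 3.14, 3.14, 3.14, 3.14, 3.14].

INTERFACE

Orientations are given as a rotation vector (axis times angle).
In Python, from plant import arm, cams gives the robot as it stands. The module is installed in compiled form; this text tells all that it offers.
- The arm moves only by the tool apply_moves, never from a script. Its argument "commands" is a list that holds one entry, the list of rows, each a list of 6 numbers: the shift along the world's x, y, z in mm, then the turn, a rotation vector about the world's x, y, z in rad. In form: [[[tx, ty, tz, rx, ry, rz], ...]]. A call has exactly 10 rows; each row shifts and turns the commanded pose from where the row before left it; what a row does not reach is not made up. A row lasts 1/10 s, in which the tool goes at most 50 mm and 8.59 degrees, less where a joint would pass 70% of its speed; a pose out of reach is approached as far as the arm can. A call is refused whole if a number of a shift passes 50 or a number of a turn 0.15, either way. A call with a gripper value outside its range is refused whole. "claw" is the opening, from 0 (shut) to 1 (fully open), set as the call begins (left out, the last holds). The fingers move at their own pace and stop on an object; the grip force is fixed at half the most. Time passes only in rows, so rows that do not move let the fingers close, or fill a call up. It gives the time, the measured TCP pose, the force, the opening and the grip force at its end, in the units of the state.
- arm.read_state(): the state, without advancing time (a new reading comes with each control period).
- cams.camera(name): name is "scene" or "top" or "wrist"; returns the picture (384x512x3 uint8, red, green, blue); there is no depth.
- cams.camera_params(name): a dict with "fov_y" (degrees; the focal length in pixels is half the picture's height over the tangent of half this angle, whatever the lens; pixels are square), "cx", "cy" (the principal point, pixels), "R" (3x3) and "t" (3): a world point X has camera coordinates R X + t; the wrist camera has in their place "hand_eye" (4x4, takes a point from camera to tool coordinates, whose origin is the TCP and whose axes are the flange's). Camera axes: x right, y down, z forward; pixel columns grow to the right and rows downward; lengths in m; the calibration is good to about 2 mm. A picture is of the moment at which its call begins: read the wrist's pose just before it. camera_params takes no time and is no camera call.
- arm.finish_job(): hands the job in; it is judged then, once.
The state is a dict: "clock": time; "q": joint angles; "joint_velocities": joint speeds; "joint_torque": joint torques, N m; "ee_pos": TCP position; "tcp_rot": TCP orientation; "wrist_force": force on the tool from outside, world axes, zero at the start; "torque": the same for the moment, N m; "width": finger opening in m; "finger_force": force on a finger pad.
Only numpy, scipy, OpenCV 4.12 (cv2) and the standard library are available. Lean on these libraries where they do the work, as an engineer would, in place of code of your own. Each camera call takes 0.05 s, during which the arm holds its last target. There are 200 camera calls.

## Working session

There is one attempt and no reset: what is moved stays moved. The work goes in short steps, Python scripts to look and compute and a tool call to move; the robot and the scene stay as the last step left them, time stands still between calls to the robot, and variables do not carry over. Pictures are saved under pics/ and viewed, at most 14 in all, crops included, and the job is handed in when it is done.

Besides the shell and the picture viewer there is one more tool, called after ">>>" by a JSON object that holds its "method" and its "body". apply_moves: Moves the arm, as the interface text tells. Its arguments: {"type":"object","properties":{"commands":{"type":"array"},"claw":{"type":"number"}},"required":["commands"]}

```bash
mkdir -p pics; cat > h.py <<'E'
import numpy as np, cv2
from plant import arm, cams
from scipy.spatial.transform import Rotation as Ro
def K(p):
    f=192/np.tan(np.radians(p['fov_y'])/2); return f,p['cx'],p['cy']
def ext(name):
    p=cams.camera_params(name)
    if 'hand_eye' in p:
        s=arm.read_state(); T=np.eye(4);T[:3,:3]=Ro.from_rotvec(s['tcp_rot']).as_matrix();T[:3,3]=s['ee_pos']
        M=np.linalg.inv(T@np.array(p['hand_eye'])); return p,M[:3,:3],M[:3,3]
    return p,np.array(p['R']),np.array(p['t'])
def proj(E,X):
    p,R,t=E; f,cx,cy=K(p); c=np.atleast_2d(X)@R.T+t
    return c[:,:2]/c[:,2:]*f+[cx,cy]
def unproj(E,uv,z):
    p,R,t=E; f,cx,cy=K(p); uv=np.atleast_2d(uv)
    d=np.c_[(uv-[cx,cy])/f,np.ones(len(uv))]@R; o=-R.T@t
    return o+d*((z-o[2])/d[:,2])[:,None]
def snap(name,fn):
    E=ext(name); im=cams.camera(name); cv2.imwrite('pics/'+fn,im[:,:,::-1]); 
    import pickle; pickle.dump(E,open('pics/'+fn+'.pkl','wb')); return E,im
def load(fn):
    import pickle; return pickle.load(open('pics/'+fn+'.pkl','rb'))
E
python3 - <<'E'
from h import *
for n in('scene','top'):
    E,im=snap(n,n+'0.png'); p,R,t=E; print(n,p['fov_y'],-R.T@t, [k for k in p])
a=cv2.imread('pics/scene0.png');b=cv2.imread('pics/top0.png')
cv2.imwrite('pics/top0b.png',cv2.resize(b,(800,600)))
cv2.imwrite('pics/scene0b.png',cv2.resize(a,(800,600)))
s=arm.read_state();print({k:np.round(v,3) for k,v in s.items()},arm.grip_point_offset)
print(cams.camera_params('wrist'))
E
```

```text
scene 55.09112058221936 [1.46598276 0.39375013 0.76099289] ['fov_y', 'cx', 'cy', 'R', 't']
top 47.71801406535312 [0.48530996 0.00251499 1.15356915] ['fov_y', 'cx', 'cy', 'R', 't']
{'clock': np.float64(0.1), 'q': array([-1.41 ,  0.537, -0.004,  1.539,  0.003,  1.067, -0.071]), 'joint_velocities': array([ 0.001, -0.003,  0.   , -0.001,  0.001,  0.001,  0.002]), 'joint_torque': array([ 3.0000e-03, -5.8457e+01,  1.0520e+00, -2.5977e+01,  1.3000e-02,
        5.0000e-03,  0.0000e+00]), 'ee_pos': array([0.146, 0.633, 0.404]), 'tcp_rot': array([-3.550e-01, -3.121e+00,  3.000e-03]), 'wrist_force': array([ 0.947, -0.046,  0.453]), 'torque': array([-0.035, -0.065, -0.006]), 'finger_force': np.float64(0.0), 'width': np.float64(0.085)} 0.1547
{'fov_y': 61.609839552461686, 'cx': 256.2407539774274, 'cy': 192.47015264876643, 'hand_eye': array([[ 1.80609605e-03, -9.62937527e-01, -2.69718477e-01,
         6.94011963e-02],
       [ 9.99998217e-01,  1.88807161e-03, -4.44988940e-05,
         7.83820982e-04],
       [ 5.52097454e-04, -2.69717916e-01,  9.62939220e-01,
         3.11870385e-02],
       [ 0.00000000e+00,  0.00000000e+00,  0.00000000e+00,
         1.00000000e+00]])}
```

View pics/top0b.png

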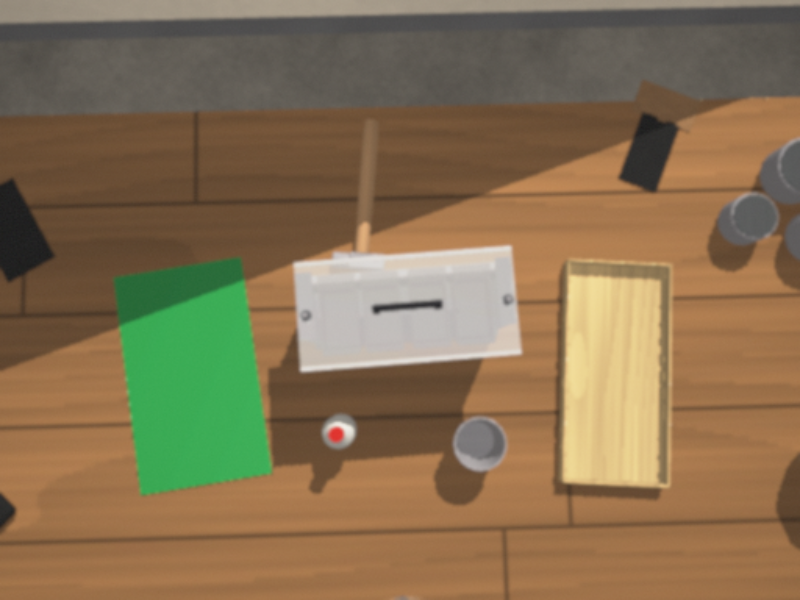

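View pics/scene0b.png

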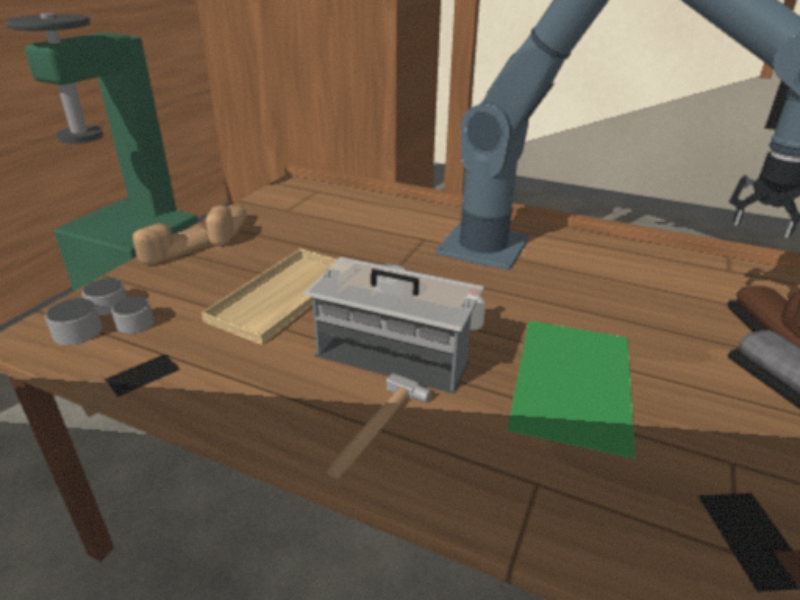

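The top view shows the rack under the clear cover (view px corners 293,263 to 521,354; pins at 306,315 and 508,299; handle 376,309 to 440,304). The mat is at left, the tray at right, the glue at (338,432), the tin at (480,445), and the hammer behind the rack. All 4 bins appear present.

```bash
python3 - <<'E'
from h import *
E=load('top0.png')
def U(l,z): return np.round(unproj(E,np.array(l)*.64,z)[:,:2],4)
def rect(l,z,n):
    X=U(l,z); print(n,X.tolist(),'c',X.mean(0),'sides',[round(float(np.linalg.norm(X[i]-X[(i+1)%4])),3) for i in range(4)],
     'ang',[round(float(np.degrees(np.arctan2(*(X[(i+1)%4]-X[i])[::-1]))),1) for i in range(4)])
rect([(115,277),(242,258),(272,472),(141,494)],.003,'mat')
rect([(567,260),(672,264),(669,487),(560,483)],.026,'tray')
rect([(293,263),(511,247),(521,354),(301,371)],.165,'cover')
for n,l,z in(('handle',[(376,309),(440,304)],.202),('pins',[(306,315),(508,299)],.178),('glue',[(337,435)],.1),('tin',[(480,444)],.07),('hammer',[(332,255),(385,262),(371,120)],.02)):
    X=U(l,z);print(n,X.tolist(),X.mean(0))
im=cams.camera_params
E
python3 - <<'E'
import cv2
a=cv2.imread('pics/scene0.png')[150:260,190:320]
cv2.imwrite('pics/c1.png',cv2.resize(a,None,fx=5,fy=5,interpolation=cv2.INTER_CUBIC))
E
```

```text
mat [[0.6616, 0.4767], [0.689, 0.2602], [0.3277, 0.2117], [0.2979, 0.4284]] c [0.49405 0.34425] sides [0.218, 0.365, 0.219, 0.367] ang [-82.8, -172.4, 97.8, 7.6]
tray [[0.6676, -0.2915], [0.6563, -0.4683], [0.289, -0.4391], [0.3003, -0.2613]] c [ 0.4783  -0.36505] sides [0.177, 0.368, 0.178, 0.369] ang [-93.7, 175.5, 86.4, -4.7]
cover [[0.651, 0.149], [0.6667, -0.1733], [0.5085, -0.1811], [0.4924, 0.1392]] c [ 0.57965 -0.01655] sides [0.323, 0.158, 0.321, 0.159] ang [-87.2, -177.2, 92.9, 3.5]
handle [[0.5762, 0.0275], [0.581, -0.063]] [ 0.5786  -0.01775]
pins [[0.5725, 0.1292], [0.5881, -0.1633]] [ 0.5803  -0.01705]
glue [[0.3938, 0.0943]] [0.3938 0.0943]
tin [[0.3711, -0.1279]] [ 0.3711 -0.1279]
hammer [[0.6873, 0.1045], [0.673, 0.0152], [0.9214, 0.0333]] [0.76056667 0.051     ]
```

View pics/c1.png

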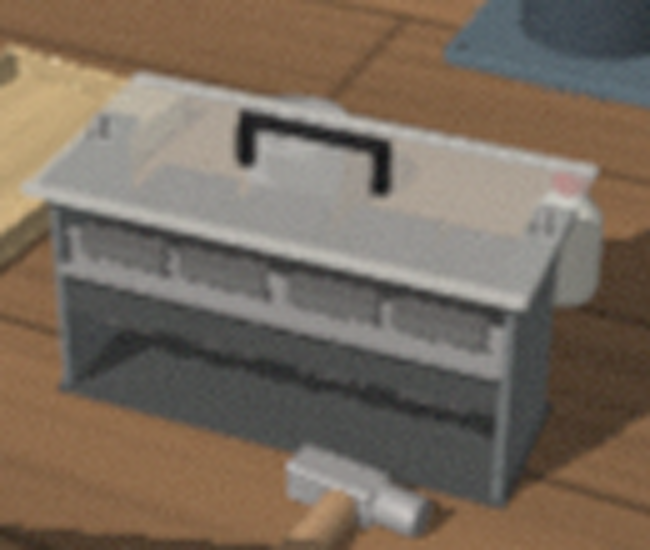

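All 4 bins hang with their backs on the +x side, so they face the robot. I'll move above the cover handle.

>>> {"method": "apply_moves", "body": {"commands": [[[21.6, -32.5, 1, 0, 0, -0.0646], [21.6, -32.5, 1, 0, 0, -0.0646], [21.6, -32.5, 1, 0, 0, -0.0646], [21.6, -32.5, 1, 0, 0, -0.0646], [21.6, -32.5, 1, 0, 0, -0.0646], [21.6, -32.5, 1, 0, 0, -0.0646], [21.6, -32.5, 1, 0, 0, -0.0646], [21.6, -32.5, 1, 0, 0, -0.0646], [21.6, -32.5, 1, 0, 0, -0.0646], [21.6, -32.5, 1, 0, 0, -0.0646]]], "claw": 0.7}}

```text
clock: 1.1
ee_pos: [0.3627, 0.3068, 0.4146]
tcp_rot: [-1.331, -2.845, 0.0]
wrist_force: [0.5, -0.2, -0.4]
width: 0.0598
finger_force: 0.0
```

>>> {"method": "apply_moves", "body": {"commands": [[[21.6, -32.5, 1, 0, 0, -0.0646], [21.6, -32.5, 1, 0, 0, -0.0646], [21.6, -32.5, 1, 0, 0, -0.0646], [21.6, -32.5, 1, 0, 0, -0.0646], [21.6, -32.5, 1, 0, 0, -0.0646], [21.6, -32.5, 1, 0, 0, -0.0646], [21.6, -32.5, 1, 0, 0, -0.0646], [21.6, -32.5, 1, 0, 0, -0.0646], [21.6, -32.5, 1, 0, 0, -0.0646], [21.6, -32.5, 1, 0, 0, -0.0646]]]}}

```text
clock: 2.1
ee_pos: [0.5787, -0.0179, 0.4244]
tcp_rot: [-2.165, -2.276, 0.0]
wrist_force: [0.5, 0.2, -0.2]
width: 0.0596
finger_force: 0.0
```

```bash
cat >> h.py <<'E'
def st():
    s=arm.read_state(); R=Ro.from_rotvec(s['tcp_rot']).as_matrix(); g=s['ee_pos']+R[:,2]*arm.grip_point_offset
    print('t',round(float(s['clock']),2),'tcp',np.round(s['ee_pos'],4),'grip',np.round(g,4),'yaw(y)',round(float(np.degrees(np.arctan2(R[1,1],R[0,1]))),2),'z',np.round(R[:,2],3),'y',np.round(R[:,1],3),'F',np.round(s['wrist_force'],1),'w',round(float(s['width']),4),'q7',round(float(s['q'][6]),2)); return s,R,g
E
python3 - <<'E'
from h import *
st(); E,im=snap('wrist','w1.png'); cv2.imwrite('pics/w1b.png',cv2.resize(im[:,:,::-1],(800,600)))
E
```

```text
t 2.1 tcp [ 0.5787 -0.0179  0.4244] grip [ 0.5786 -0.0179  0.2697] yaw(y) 2.85 z [-0.001  0.    -1.   ] y [ 0.999  0.05  -0.001] F [ 0.5  0.2 -0.2] w 0.0596 q7 0.23
```

View pics/w1b.png

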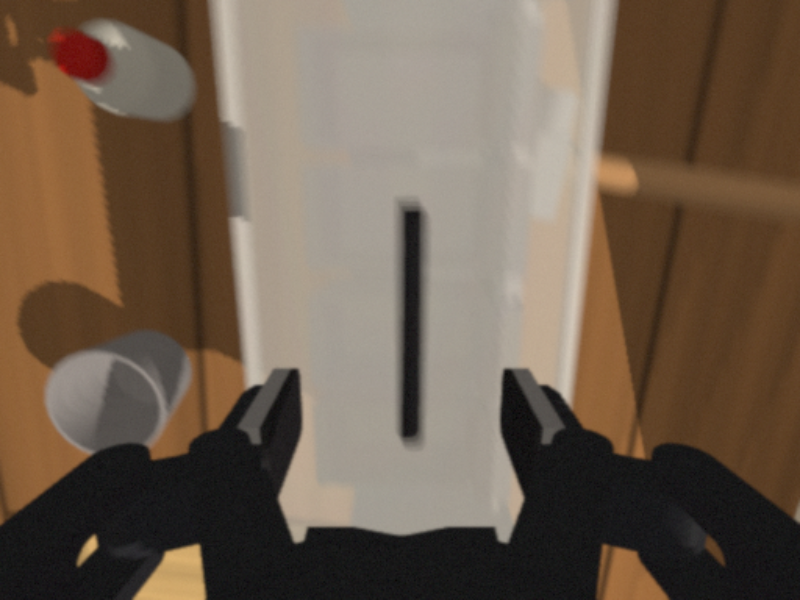

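The wrist view shows the handle bar from view px (411,207) to (411,438), midway between the fingers.

```bash
python3 - <<'E'
from h import *
E=load('w1.png')
X=unproj(E,np.array([(411,207),(411,438)])*.64,.202);print(X,X.mean(0),np.degrees(np.arctan2(X[1,0]-X[0,0],X[0,1]-X[1,1])))
E
```

```text
[[ 0.57908604  0.03437431  0.202     ]
 [ 0.58465698 -0.06291322  0.202     ]] [ 0.58187151 -0.01426945  0.202     ] 3.277326763418401
```

>>> {"method": "apply_moves", "body": {"commands": [[[0.5, 0.5, -10, 0, 0, 0.001], [0.5, 0.5, -10, 0, 0, 0.001], [0.5, 0.5, -10, 0, 0, 0.001], [0.5, 0.5, -10, 0, 0, 0.001], [0.5, 0.5, -10, 0, 0, 0], [0, 0, -10, 0, 0, 0], [0, 0, -8, 0, 0, 0], [0, 0, -3, 0, 0, 0], [0, 0, 0, 0, 0, 0], [0, 0, 0, 0, 0, 0]]]}}

```text
clock: 3.15
ee_pos: [0.5808, -0.0143, 0.354]
tcp_rot: [2.158, 2.282, 0.001]
wrist_force: [-0.5, 0.5, 0.4]
width: 0.0596
finger_force: 0.0
```

>>> {"method": "apply_moves", "body": {"commands": [[[0, 0, 0, 0, 0, 0], [0, 0, 0, 0, 0, 0], [0, 0, 0, 0, 0, 0], [0, 0, 0, 0, 0, 0], [0, 0, 0, 0, 0, 0], [0, 0, 0, 0, 0, 0], [0, 0, 0, 0, 0, 0], [0, 0, 0, 0, 0, 0], [0, 0, 0, 0, 0, 0], [0, 0, 0, 0, 0, 0]]], "claw": 0}}

```text
clock: 4.15
ee_pos: [0.5808, -0.0142, 0.354]
tcp_rot: [2.158, 2.282, 0.001]
wrist_force: [-0.4, 0.7, 5.2]
width: 0.0088
finger_force: 59.4
```

```bash
python3 - <<'E'
from h import *
print(st()[0]['finger_force']);print(arm.read_state()['tcp_rot'])
E
```

```text
t 4.15 tcp [ 0.5808 -0.0142  0.354 ] grip [ 0.5809 -0.0142  0.1993] yaw(y) 3.21 z [ 0.001  0.    -1.   ] y [0.998 0.056 0.001] F [-0.4  0.7  5.2] w 0.0088 q7 0.27
59.37520086765289
[2.15813467e+00 2.28246686e+00 6.83993580e-04]
```

>>> {"method": "apply_moves", "body": {"commands": [[[0, 0, 4, 0, 0, 0], [0, 0, 6, 0, 0, 0], [0, 0, 10, 0, 0, 0], [0, 0, 10, 0, 0, 0], [0, 0, 10, 0, 0, 0], [0, 0, 10, 0, 0, 0], [0, 0, 10, 0, 0, 0], [0, 0, 10, 0, 0, 0], [0, 0, 10, 0, 0, 0], [0, 0, 0, 0, 0, 0]]]}}

```text
clock: 5.15
ee_pos: [0.5811, -0.0143, 0.4354]
tcp_rot: [2.157, 2.281, 0.003]
wrist_force: [-0.7, -0.6, -2.7]
width: 0.0086
finger_force: 58.7
```

>>> {"method": "apply_moves", "body": {"commands": [[[-4.5, 19.2, 0, 0, 0, 0], [-4.5, 19.2, 0, 0, 0, 0], [-4.5, 19.2, 0, 0, 0, 0], [-4.5, 19.2, 0, 0, 0, 0], [-4.5, 19.2, 0, 0, 0, 0], [-4.5, 19.2, 0, 0, 0, 0], [-4.5, 19.2, 0, 0, 0, 0], [-4.5, 19.2, 0, 0, 0, 0], [-4.5, 19.2, 0, 0, 0, 0], [-4.5, 19.2, 0, 0, 0, 0]]]}}

```text
clock: 6.15
ee_pos: [0.5353, 0.1786, 0.4333]
tcp_rot: [-2.158, -2.283, 0.001]
wrist_force: [0.2, -0.0, -2.6]
width: 0.0088
finger_force: 58.6
```

>>> {"method": "apply_moves", "body": {"commands": [[[-4.5, 19.2, 0, 0, 0, 0], [-4.5, 19.2, 0, 0, 0, 0], [-4.5, 19.2, 0, 0, 0, 0], [-4.5, 19.2, 0, 0, 0, 0], [-4.5, 19.2, 0, 0, 0, 0], [-4.5, 19.2, 0, 0, 0, 0], [-4.5, 19.2, 0, 0, 0, 0], [-4.5, 19.2, 0, 0, 0, 0], [-4.5, 19.2, 0, 0, 0, 0], [-4.5, 19.2, 0, 0, 0, 0]]]}}

```text
clock: 7.15
ee_pos: [0.4903, 0.3709, 0.4334]
tcp_rot: [-2.159, -2.283, 0.001]
wrist_force: [0.4, 0.2, -3.4]
width: 0.0085
finger_force: 58.6
```

```bash
python3 - <<'E'
from h import *
st(); E,im=snap('top','t2.png'); cv2.imwrite('pics/t2b.png',cv2.resize(im[60:330,50:470,::-1],(800,514),interpolation=cv2.INTER_CUBIC))
E
```

```text
t 7.15 tcp [0.4903 0.3709 0.4334] grip [0.4902 0.3709 0.2787] yaw(y) 3.2 z [-0. -0. -1.] y [ 0.998  0.056 -0.   ] F [ 0.4  0.2 -3.4] w 0.0085 q7 -0.48
```

View pics/t2b.png

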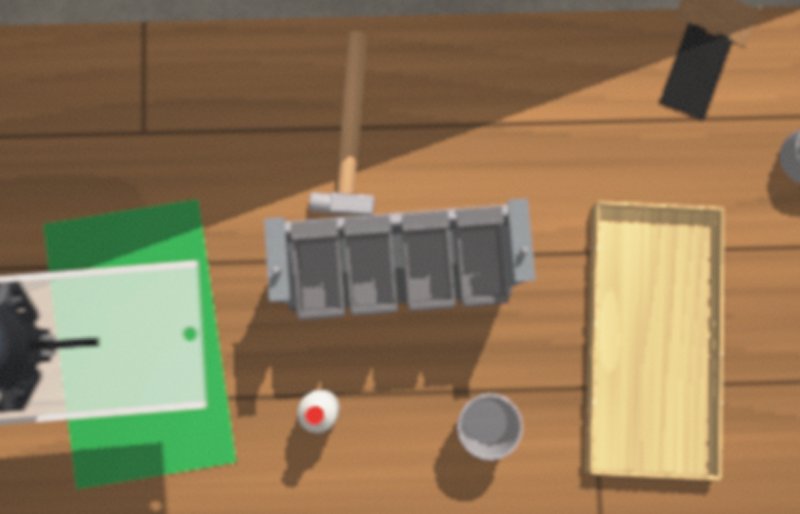

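Four bins hang in a row between the cheeks (crop px 290–500, 215–315), and the cover's still in hand over the mat. I'll lower it.

>>> {"method": "apply_moves", "body": {"commands": [[[0, 0, -24, 0, 0, 0], [0, 0, -28, 0, 0, 0], [0, 0, -28, 0, 0, 0], [0, 0, -28, 0, 0, 0], [0, 0, -28, 0, 0, 0], [0, 0, -28, 0, 0, 0], [0, 0, -28, 0, 0, 0], [0, 0, -24, 0, 0, 0], [0, 0, -8, 0, 0, 0], [0, 0, 0, 0, 0, 0]]]}}

```text
clock: 8.2
ee_pos: [0.4903, 0.3698, 0.2087]
tcp_rot: [-2.158, -2.283, 0.003]
wrist_force: [0.3, 0.7, -2.6]
width: 0.0087
finger_force: 58.7
```

>>> {"method": "apply_moves", "body": {"commands": [[[0, 0, -3, 0, 0, 0], [0, 0, -3, 0, 0, 0], [0, 0, -2, 0, 0, 0], [0, 0, -2, 0, 0, 0], [0, 0, -1, 0, 0, 0], [0, 0, 0, 0, 0, 0], [0, 0, 0, 0, 0, 0], [0, 0, 0, 0, 0, 0], [0, 0, 0, 0, 0, 0], [0, 0, 0, 0, 0, 0]]]}}

```text
clock: 9.2
ee_pos: [0.4907, 0.3699, 0.1987]
tcp_rot: [2.158, 2.283, 0.0]
wrist_force: [0.8, -0.3, -2.1]
width: 0.0086
finger_force: 58.7
```

```bash
python3 - <<'E'
from h import *
st()
E=load('t2.png')
def U(l,z): return np.round(unproj(E,np.array(l)*.525+[50,60],z)[:,:2],4)
print('cheekL',U([(266,220),(285,217),(289,300),(269,302)],.16).tolist());print('cheekR',U([(508,200),(527,198),(535,279),(516,282)],.16).tolist())
print('fronts',U([(298,316),(344,312),(354,313),(398,308),(409,309),(455,305),(463,305),(507,300)],.115).tolist())
print('backs',U([(288,224),(340,219),(344,219),(396,214),(402,213),(451,210),(457,209),(505,207)],.13).tolist())
print('cov',U([(198,261),(206,407)],.24).tolist())
E
```

```text
t 9.2 tcp [0.4907 0.3699 0.1987] grip [0.4907 0.3699 0.044 ] yaw(y) 3.21 z [ 0.  0. -1.] y [0.998 0.056 0.   ] F [ 0.8 -0.3 -2.1] w 0.0086 q7 -0.37
cheekL [[0.6349, 0.145], [0.638, 0.122], [0.5372, 0.1185], [0.5355, 0.1425]]
cheekR [[0.652, -0.1495], [0.6538, -0.1727], [0.5548, -0.1782], [0.5518, -0.1551]]
fronts [[0.5192, 0.1128], [0.5227, 0.0551], [0.5211, 0.0426], [0.526, -0.0127], [0.5243, -0.0264], [0.5278, -0.0844], [0.5276, -0.0944], [0.5324, -0.15]]
backs [[0.6337, 0.1219], [0.6383, 0.057], [0.6382, 0.052], [0.6428, -0.0132], [0.6439, -0.0207], [0.6462, -0.0821], [0.6472, -0.0897], [0.6482, -0.1499]]
cov [[0.5789, 0.2093], [0.4189, 0.2012]]
```

>>> {"method": "apply_moves", "body": {"commands": [[[0, 0, -1, 0, 0, 0], [0, 0, -1, 0, 0, 0], [0, 0, 0, 0, 0, 0], [0, 0, 0, 0, 0, 0], [0, 0, 0, 0, 0, 0], [0, 0, 0, 0, 0, 0], [0, 0, 0, 0, 0, 0], [0, 0, 0, 0, 0, 0], [0, 0, 0, 0, 0, 0], [0, 0, 0, 0, 0, 0]]]}}

```text
clock: 10.2
ee_pos: [0.4907, 0.3698, 0.197]
tcp_rot: [-2.158, -2.283, -0.0]
wrist_force: [-1.5, -1.9, 5.7]
width: 0.0087
finger_force: 59.7
```

>>> {"method": "apply_moves", "body": {"commands": [[[0, 0, 0, 0, 0, 0], [0, 0, 0, 0, 0, 0], [0, 0, 0, 0, 0, 0], [0, 0, 0, 0, 0, 0], [0, 0, 0, 0, 0, 0], [0, 0, 0, 0, 0, 0], [0, 0, 0, 0, 0, 0], [0, 0, 0, 0, 0, 0], [0, 0, 0, 0, 0, 0], [0, 0, 0, 0, 0, 0]]], "claw": 0.6}}

```text
clock: 11.2
ee_pos: [0.4906, 0.3699, 0.1967]
tcp_rot: [2.158, 2.283, -0.0]
wrist_force: [-0.1, -0.9, -0.1]
width: 0.0508
finger_force: 0.0
```

>>> {"method": "apply_moves", "body": {"commands": [[[0, 0, 20, 0, 0, 0], [0, 0, 25, 0, 0, 0], [0, 0, 25, 0, 0, 0], [0, 0, 25, 0, 0, 0], [0, 0, 25, 0, 0, 0], [0, 0, 25, 0, 0, 0], [0, 0, 25, 0, 0, 0], [0, 0, 25, 0, 0, 0], [0, 0, 5, 0, 0, 0], [0, 0, 0, 0, 0, 0]]]}}

```text
clock: 12.2
ee_pos: [0.4908, 0.3699, 0.3972]
tcp_rot: [-2.158, -2.283, -0.002]
wrist_force: [-0.3, 0.0, -0.0]
width: 0.0509
finger_force: 0.0
```

```bash
cat > plan.py <<'E'
from h import *
RK=np.array([.5803,-.0165,0.]); YAW=np.radians(3.2)
def rack(x,y,z): c,s=np.cos(YAW),np.sin(YAW); return RK+[c*x-s*y,s*x+c*y,z]
def tool(grip,yaw,tilt):
    """tool whose fingers close along yaw'd x; tilt=rotation about yaw'd y; returns tcp pos, R"""
    R=Ro.from_euler('z',yaw)*Ro.from_euler('y',tilt)*Ro.from_matrix(np.array([[0,1,0],[1,0,0],[0,0,-1.]]))
    return np.array(grip)-R.as_matrix()[:,2]*arm.grip_point_offset,R
def delta(p,R):
    s=arm.read_state(); R0=Ro.from_rotvec(s['tcp_rot']); return np.round((p-s['ee_pos'])*1e3,1),np.round((R*R0.inv()).as_rotvec(),4)
# grip on lip: 3mm above lip centre along lip
def lip(theta,ybin,yoff,ease=0,up=0,lift=0,lipx=-52.,lipz=8.):
    a=np.radians(10); gx,gz=lipx-up*np.sin(a),lipz+up*np.cos(a)
    vx,vz=gx-55,gz-31; c,s=np.cos(theta),np.sin(theta)
    x=55+c*vx+s*vz+ease; z=31-s*vx+c*vz+lift
    return tool(rack(x/1e3,(ybin+yoff)/1e3,.094+z/1e3),YAW,theta-a)
E
python3 - <<'E'
from plan import *
st()
for b in(105,35,-35,-105):
    p,R=lip(0,b,0,up=3); print(b,np.round(p,4),delta(p,R))
E
```

```text
t 12.2 tcp [0.4908 0.3699 0.3972] grip [0.4909 0.3701 0.2425] yaw(y) 3.21 z [ 0.001  0.001 -1.   ] y [0.998 0.056 0.001] F [-0.3  0.  -0. ] w 0.0509 q7 -0.46
105 [0.4952 0.0839 0.2573] (array([   4.4, -286. , -139.9]), array([ 0.0086, -0.1732, -0.0003]))
35 [0.4991 0.014  0.2573] (array([   8.3, -355.9, -139.9]), array([ 0.0086, -0.1732, -0.0003]))
-35 [ 0.503  -0.0559  0.2573] (array([  12.2, -425.8, -139.9]), array([ 0.0086, -0.1732, -0.0003]))
-105 [ 0.5069 -0.1258  0.2573] (array([  16.1, -495.7, -139.9]), array([ 0.0086, -0.1732, -0.0003]))
```

>>> {"method": "apply_moves", "body": {"commands": [[[0.4, -17.8, -3, 0.0004, -0.0087, 0], [0.4, -17.8, -3, 0.0004, -0.0087, 0], [0.4, -17.8, -3, 0.0004, -0.0087, 0], [0.4, -17.8, -3, 0.0004, -0.0087, 0], [0.4, -17.8, -3, 0.0004, -0.0087, 0], [0.4, -17.8, -3, 0.0004, -0.0087, 0], [0.4, -17.8, -3, 0.0004, -0.0087, 0], [0.4, -17.8, -3, 0.0004, -0.0087, 0], [0.4, -17.8, -3, 0.0004, -0.0087, 0], [0.4, -17.8, -3, 0.0004, -0.0087, 0]]]}}

```text
clock: 13.2
ee_pos: [0.4946, 0.1904, 0.3665]
tcp_rot: [2.115, 2.237, 0.097]
wrist_force: [0.4, 0.3, 0.5]
width: 0.0511
finger_force: 0.0
```

>>> {"method": "apply_moves", "body": {"commands": [[[0.4, -17.8, -3, 0.0004, -0.0087, 0], [0.4, -17.8, -3, 0.0004, -0.0087, 0], [0.4, -17.8, -3, 0.0004, -0.0087, 0], [0.4, -17.8, -3, 0.0004, -0.0087, 0], [0.4, -17.8, -3, 0.0004, -0.0087, 0], [0.4, -17.8, -3, 0.0004, -0.0087, 0], [0.4, -17.8, -3, 0.0004, -0.0087, 0], [0.4, -17.8, -3, 0.0004, -0.0087, 0], [0.4, -17.8, -3, 0.0004, -0.0087, 0], [0.4, -17.8, -3, 0.0004, -0.0087, 0]]]}}

```text
clock: 14.2
ee_pos: [0.4984, 0.0124, 0.3366]
tcp_rot: [2.071, 2.19, 0.19]
wrist_force: [0.8, 0.9, -0.5]
width: 0.051
finger_force: 0.0
```

```bash
python3 - <<'E'
from plan import *
st();p,R=lip(0,35,0,up=3);print(delta(p,R)); E,im=snap('wrist','w3.png'); cv2.imwrite('pics/w3b.png',cv2.resize(im[:,:,::-1],(800,600)))
for b in(105,35): print(b,np.round(proj(E,[rack(x/1e3,(b+d)/1e3,.094+z/1e3) for x,z in((-49.4,21.6),(-59.2,20)) for d in(-29,29)])/.64))
E
```

```text
t 14.2 tcp [0.4984 0.0124 0.3366] grip [0.5253 0.0136 0.1842] yaw(y) 3.21 z [ 0.174  0.008 -0.985] y [0.983 0.055 0.174] F [ 0.8  0.9 -0.5] w 0.051 q7 0.2
(array([  0.7,   1.6, -79.3]), array([0.002 , 0.0007, 0.0001]))
105 [[381. 231.]
 [380.  66.]
 [355. 231.]
 [351.  66.]]
35 [[383. 398.]
 [381. 262.]
 [359. 399.]
 [356. 262.]]
```

View pics/w3b.png

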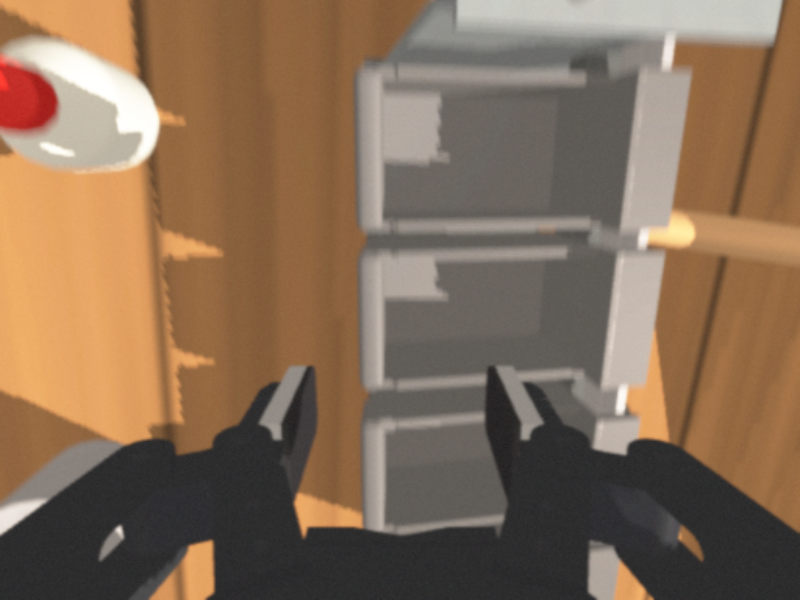

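>>> {"method": "apply_moves", "body": {"commands": [[[0.3, 0.5, -10, 0.0005, 0, 0], [0.3, 0.5, -10, 0.0005, 0, 0], [0.3, 0.5, -10, 0.0005, 0, 0], [0.3, 0.5, -10, 0.0005, 0, 0], [0.3, 0.5, -10, 0, 0, 0], [0.3, 0.5, -10, 0, 0, 0], [0.3, 0.5, -10, 0, 0, 0], [0.3, 0.5, -7, 0, 0, 0], [0, 0, -2, 0, 0, 0], [0, 0, 0, 0, 0, 0]]]}}

```text
clock: 15.25
ee_pos: [0.501, 0.0178, 0.2575]
tcp_rot: [2.073, 2.191, 0.191]
wrist_force: [-0.1, 0.1, 0.2]
width: 0.0512
finger_force: 0.0
```

>>> {"method": "apply_moves", "body": {"commands": [[[0, 0, 0, 0, 0, 0], [0, 0, 0, 0, 0, 0], [0, 0, 0, 0, 0, 0], [0, 0, 0, 0, 0, 0], [0, 0, 0, 0, 0, 0], [0, 0, 0, 0, 0, 0], [0, 0, 0, 0, 0, 0], [0, 0, 0, 0, 0, 0], [0, 0, 0, 0, 0, 0], [0, 0, 0, 0, 0, 0]]], "claw": 0}}

```text
clock: 16.25
ee_pos: [0.4999, 0.0177, 0.2577]
tcp_rot: [2.074, 2.193, 0.189]
wrist_force: [-6.6, 0.1, 5.6]
width: 0.0087
finger_force: 60.9
```

```bash
cat >> plan.py <<'E'
def swing(ybin,yoff,rows=20,th=23,ease0=2,ease1=4,up=3,dz=0):
    P=[];
    for k in range(rows+1):
        f=k/rows; P.append(lip(np.radians(th)*f,ybin,yoff,ease=ease0+(ease1-ease0)*min(1,2*f),up=up,lift=dz*f)) 
    for k in range(rows):
        print(np.round((P[k+1][0]-P[k][0])*1e3,1).tolist(),np.round((P[k+1][1]*P[k][1].inv()).as_rotvec(),4).tolist())
    print('sum',(P[-1][0]-P[0][0])*1e3); return P
E
python3 - <<'E'
from plan import *
st();P=swing(35,3); print(delta(*P[0]))
E
```

```text
t 16.25 tcp [0.4999 0.0177 0.2577] grip [0.5262 0.0193 0.1053] yaw(y) 3.17 z [ 0.17   0.01  -0.985] y [0.984 0.054 0.171] F [-6.6  0.1  5.6] w 0.0087 q7 0.29
[2.9, 0.2, 2.7] [-0.0011, 0.02, -0.0]
[2.9, 0.2, 2.6] [-0.0011, 0.02, 0.0]
[3.0, 0.2, 2.6] [-0.0011, 0.02, -0.0]
[3.0, 0.2, 2.5] [-0.0011, 0.02, -0.0]
[3.1, 0.2, 2.4] [-0.0011, 0.02, 0.0]
[3.1, 0.2, 2.4] [-0.0011, 0.02, 0.0]
[3.2, 0.2, 2.3] [-0.0011, 0.02, -0.0]
[3.2, 0.2, 2.3] [-0.0011, 0.02, 0.0]
[3.3, 0.2, 2.2] [-0.0011, 0.02, -0.0]
[3.3, 0.2, 2.1] [-0.0011, 0.02, 0.0]
[3.2, 0.2, 2.1] [-0.0011, 0.02, -0.0]
[3.2, 0.2, 2.0] [-0.0011, 0.02, -0.0]
[3.2, 0.2, 2.0] [-0.0011, 0.02, 0.0]
[3.3, 0.2, 1.9] [-0.0011, 0.02, -0.0]
[3.3, 0.2, 1.8] [-0.0011, 0.02, 0.0]
[3.3, 0.2, 1.8] [-0.0011, 0.02, -0.0]
[3.4, 0.2, 1.7] [-0.0011, 0.02, 0.0]
[3.4, 0.2, 1.6] [-0.0011, 0.02, -0.0]
[3.4, 0.2, 1.5] [-0.0011, 0.02, -0.0]
[3.5, 0.2, 1.5] [-0.0011, 0.02, 0.0]
sum [64.27788272  3.59369156 41.99059569]
(array([ 1. , -0.5, -0.4]), array([-0.0007, -0.003 ,  0.0004]))
```

>>> {"method": "apply_moves", "body": {"commands": [[[2.8, 0.2, 2.7, -0.0011, 0.02, 0], [2.9, 0.2, 2.6, -0.0011, 0.02, 0], [3.0, 0.2, 2.6, -0.0011, 0.02, 0], [3.0, 0.2, 2.5, -0.0011, 0.02, 0], [3.1, 0.2, 2.4, -0.0011, 0.02, 0], [3.1, 0.2, 2.4, -0.0011, 0.02, 0], [3.2, 0.2, 2.3, -0.0011, 0.02, 0], [3.2, 0.2, 2.3, -0.0011, 0.02, 0], [3.3, 0.2, 2.2, -0.0011, 0.02, 0], [3.3, 0.2, 2.1, -0.0011, 0.02, 0]]]}}

```text
clock: 17.25
ee_pos: [0.5319, 0.0199, 0.282]
tcp_rot: [-2.146, -2.269, 0.03]
wrist_force: [-0.3, -0.0, -0.5]
width: 0.0089
finger_force: 59.7
```

>>> {"method": "apply_moves", "body": {"commands": [[[3.2, 0.2, 2.1, -0.0011, 0.02, 0], [3.2, 0.2, 2.0, -0.0011, 0.02, 0], [3.2, 0.2, 2.0, -0.0011, 0.02, 0], [3.3, 0.2, 1.9, -0.0011, 0.02, 0], [3.3, 0.2, 1.8, -0.0011, 0.02, 0], [3.3, 0.2, 1.8, -0.0011, 0.02, 0], [3.4, 0.2, 1.7, -0.0011, 0.02, 0], [3.4, 0.2, 1.6, -0.0011, 0.02, 0], [3.4, 0.2, 1.5, -0.0011, 0.02, 0], [3.5, 0.2, 1.5, -0.0011, 0.02, 0]]]}}

```text
clock: 18.25
ee_pos: [0.5653, 0.0219, 0.2998]
tcp_rot: [-2.044, -2.161, 0.246]
wrist_force: [-0.1, -1.2, -1.0]
width: 0.0087
finger_force: 59.5
```

```bash
python3 - <<'E'
from plan import *
st(); E,im=snap('wrist','w4.png'); a=cv2.resize(im[:,:,::-1],(400,300)); E,im=snap('scene','s4.png'); b=cv2.resize(im[150:260,180:327,::-1],(400,300)); cv2.imwrite('pics/c4.png',np.hstack([a,b]))
print(delta(*lip(np.radians(23),35,3,ease=4,up=3)))
E
```

```text
t 18.25 tcp [0.5653 0.0219 0.2998] grip [0.5305 0.02   0.1491] yaw(y) 3.2 z [-0.225 -0.012 -0.974] y [ 0.973  0.054 -0.225] F [-0.1 -1.2 -1. ] w 0.0087 q7 0.19
(array([-0.5, -1.3, -0.5]), array([-0.0005,  0.0005, -0.0001]))
```

View pics/c4.png

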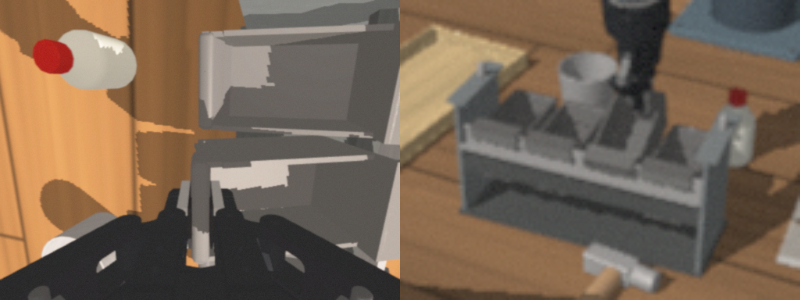

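The bin's swung free with low forces. I'll lift it and plan the transfer.

>>> {"method": "apply_moves", "body": {"commands": [[[0, 0, 4, 0, 0, 0], [0, 0, 6, 0, 0, 0], [0, 0, 10, 0, 0, 0], [0, 0, 15, 0, 0, 0], [0, 0, 15, 0, 0, 0], [0, 0, 15, 0, 0, 0], [0, 0, 15, 0, 0, 0], [0, 0, 15, 0, 0, 0], [0, 0, 15, 0, 0, 0], [0, 0, 10, 0, 0, 0]]]}}

```text
clock: 19.35
ee_pos: [0.5653, 0.0218, 0.4214]
tcp_rot: [-2.045, -2.163, 0.244]
wrist_force: [-0.9, 0.0, -1.7]
width: 0.0089
finger_force: 59.5
```

```bash
cat >> plan.py <<'E'
def place(tx,ty,h=0,tray=(.4783,-.365),tyaw=-4.55,up=3,gyoff=0):
    """TCP pose with bin point at tray (tx,ty) mm; gyoff = grip y minus bin y at grasp"""
    a=np.radians(10); w=np.radians(tyaw); gx,gz=tx-52-up*np.sin(a),35+8+up*np.cos(a)+h; gy=ty+gyoff
    c,s=np.cos(w),np.sin(w)
    return tool([tray[0]+(c*gx-s*gy)/1e3,tray[1]+(s*gx+c*gy)/1e3,gz/1e3],w,-a)
E
python3 - <<'E'
from plan import *
st(); print(delta(*place(95,-40,150))); print(delta(*place(95,-40,2)))
# tray check in t2 picture
E=load('t2.png');X=unproj(E,np.array([(597,203),(723,208),(720,479),(589,473)])*.525+[50,60],.026);print(X.mean(0),np.degrees(np.arctan2((X[0]-X[3])[1],(X[0]-X[3])[0])),np.degrees(np.arctan2((X[1]-X[2])[1],(X[1]-X[2])[0])))
E
```

```text
t 19.35 tcp [0.5653 0.0218 0.4214] grip [0.5309 0.0199 0.2706] yaw(y) 3.2 z [-0.223 -0.012 -0.975] y [ 0.973  0.054 -0.223] F [-0.9  0.  -1.7] w 0.0089 q7 0.14
(array([ -74.6, -427.9,  -73.1]), array([-0.0054, -0.3998, -0.1334]))
(array([ -74.6, -427.9, -221.1]), array([-0.0054, -0.3998, -0.1334]))
[ 0.47863304 -0.36551823  0.026     ] -4.597670704858372 -4.409942006689622
```

>>> {"method": "apply_moves", "body": {"commands": [[[-3.7, -21.4, 0, -0.0003, -0.02, -0.0067], [-3.7, -21.4, 0, -0.0003, -0.02, -0.0067], [-3.7, -21.4, 0, -0.0003, -0.02, -0.0067], [-3.7, -21.4, 0, -0.0003, -0.02, -0.0067], [-3.7, -21.4, 0, -0.0003, -0.02, -0.0067], [-3.7, -21.4, 0, -0.0003, -0.02, -0.0067], [-3.7, -21.4, 0, -0.0003, -0.02, -0.0067], [-3.7, -21.4, 0, -0.0003, -0.02, -0.0067], [-3.7, -21.4, 0, -0.0003, -0.02, -0.0067], [-3.7, -21.4, 0, -0.0003, -0.02, -0.0067]]]}}

```text
clock: 20.35
ee_pos: [0.5267, -0.1948, 0.4193]
tcp_rot: [-2.228, -2.195, 0.037]
wrist_force: [0.7, 0.6, -1.2]
width: 0.0086
finger_force: 59.5
```

>>> {"method": "apply_moves", "body": {"commands": [[[-3.7, -21.4, -7, -0.0003, -0.02, -0.0067], [-3.7, -21.4, -7, -0.0003, -0.02, -0.0067], [-3.7, -21.4, -7, -0.0003, -0.02, -0.0067], [-3.7, -21.4, -7, -0.0003, -0.02, -0.0067], [-3.7, -21.4, -7, -0.0003, -0.02, -0.0067], [-3.7, -21.4, -7, -0.0003, -0.02, -0.0067], [-3.7, -21.4, -7, -0.0003, -0.02, -0.0067], [-3.7, -21.4, -7, -0.0003, -0.02, -0.0067], [-3.7, -21.4, -7, -0.0003, -0.02, -0.0067], [-3.7, -21.4, -7, -0.0003, -0.02, -0.0067]]]}}

```text
clock: 21.35
ee_pos: [0.489, -0.4084, 0.3488]
tcp_rot: [2.213, 2.038, 0.175]
wrist_force: [0.9, 1.1, -0.6]
width: 0.0092
finger_force: 59.5
```

```bash
cat >> plan.py <<'E'
def trayfind(fn):
    """tray rim by colour from the top view"""
    E,im=snap('top',fn); h=cv2.cvtColor(im,cv2.COLOR_RGB2HSV)
    m=cv2.inRange(h,(18,70,120),(32,200,255)); m[:, :330]=0; m=cv2.morphologyEx(m,cv2.MORPH_OPEN,np.ones((5,5)))
    c=max(cv2.findContours(m,cv2.RETR_EXTERNAL,cv2.CHAIN_APPROX_NONE)[0],key=cv2.contourArea); b=cv2.boxPoints(cv2.minAreaRect(c))
    X=unproj(E,b,.015)[:,:2]; print('tray box px',np.round(b/.64).tolist(),'c',np.round(X.mean(0),4),'sides',np.round([np.linalg.norm(X[i]-X[i-1]) for i in range(2)],3),'ang',[round(float(np.degrees(np.arctan2(*(X[i]-X[i-1])[::-1]))),1) for i in range(4)])
    return im
E
python3 - <<'E'
from plan import *
st(); print(delta(*place(95,-40,2)))
im=trayfind('t5.png')
E
```

```text
t 21.35 tcp [ 0.489  -0.4084  0.3488] grip [ 0.5155 -0.4108  0.1964] yaw(y) -4.72 z [ 0.171 -0.015 -0.985] y [ 0.982 -0.081  0.172] F [ 0.9  1.1 -0.6] w 0.0092 q7 0.94
(array([   1.7,    2.3, -148.5]), array([ 0.001 , -0.0019,  0.0032]))
tray box px [[559.0, 483.0], [565.0, 260.0], [673.0, 263.0], [667.0, 486.0]] c [ 0.4786 -0.3673] sides [0.179 0.373] ang [86.8, -4.5, -93.1, 174.6]
```

>>> {"method": "apply_moves", "body": {"commands": [[[0.2, 0.3, -16, 0, 0, 0.0005], [0.2, 0.3, -16, 0, 0, 0.0005], [0.2, 0.3, -16, 0, 0, 0.0005], [0.2, 0.3, -16, 0, 0, 0.0005], [0.2, 0.3, -16, 0, 0, 0.0005], [0.2, 0.3, -16, 0, 0, 0.0005], [0.2, 0.3, -16, 0, 0, 0], [0.2, 0.2, -16, 0, 0, 0], [0, 0, -16, 0, 0, 0], [0, 0, -4, 0, 0, 0]]]}}

```text
clock: 22.4
ee_pos: [0.492, -0.4034, 0.1998]
tcp_rot: [2.211, 2.046, 0.177]
wrist_force: [-10.8, 8.0, 23.3]
width: 0.0092
finger_force: 63.7
```

>>> {"method": "apply_moves", "body": {"commands": [[[0, 0, 0, 0, 0, 0], [0, 0, -0.5, 0, 0, 0], [0, 0, -0.5, 0, 0, 0], [0, 0, -0.5, 0, 0, 0], [0, 0, -0.5, 0, 0, 0], [0, 0, 0, 0, 0, 0], [0, 0, 0, 0, 0, 0], [0, 0, 0, 0, 0, 0], [0, 0, 0, 0, 0, 0], [0, 0, 0, 0, 0, 0]]]}}

```text
clock: 23.4
ee_pos: [0.4929, -0.4039, 0.1999]
tcp_rot: [2.208, 2.044, 0.177]
wrist_force: [0.6, 0.4, 2.3]
width: 0.0089
finger_force: 59.9
```

```bash
python3 - <<'E'
from plan import *
st(); print(delta(*place(95,-40,0)))
E
```

```text
t 23.4 tcp [ 0.4929 -0.4039  0.1999] grip [ 0.5196 -0.4061  0.0475] yaw(y) -4.41 z [ 0.172 -0.014 -0.985] y [ 0.982 -0.076  0.173] F [0.6 0.4 2.3] w 0.0089 q7 1.08
(array([-2.2, -2.2, -1.6]), array([ 0.0007, -0.0007, -0.0023]))
```

>>> {"method": "apply_moves", "body": {"commands": [[[0, 0, 0, 0, 0, 0], [0, 0, 0, 0, 0, 0], [0, 0, 0, 0, 0, 0], [0, 0, 0, 0, 0, 0], [0, 0, 0, 0, 0, 0], [-2, 0, 10, 0, 0, 0], [-2, 0, 10, 0, 0, 0], [-4, 0, 20, 0, 0, 0], [-4, 0, 20, 0, 0, 0], [0, 0, 30, 0, 0, 0]]], "claw": 0.55}}

```text
clock: 24.4
ee_pos: [0.4795, -0.4038, 0.2904]
tcp_rot: [2.21, 2.044, 0.176]
wrist_force: [0.3, 0.1, 0.2]
width: 0.0469
finger_force: 0.0
```

>>> {"method": "apply_moves", "body": {"commands": [[[0, 20, 20, 0, 0, 0], [0, 20, 20, 0, 0, 0], [0, 20, 20, 0, 0, 0], [0, 20, 10, 0, 0, 0], [0, 20, 0, 0, 0, 0], [0, 20, 0, 0, 0, 0], [0, 0, 0, 0, 0, 0], [0, 0, 0, 0, 0, 0], [0, 0, 0, 0, 0, 0], [0, 0, 0, 0, 0, 0]]]}}

```text
clock: 25.4
ee_pos: [0.4805, -0.285, 0.3599]
tcp_rot: [2.209, 2.042, 0.176]
wrist_force: [0.4, 0.5, -0.2]
width: 0.0471
finger_force: 0.0
```

```bash
python3 - <<'E'
from plan import *
st(); im=trayfind('t6.png'); a=cv2.resize(im[60:330,330:470,::-1],(280,540),interpolation=cv2.INTER_CUBIC)
b=cv2.resize(im[140:260,170:350,::-1],(500,333),interpolation=cv2.INTER_CUBIC)
c=np.zeros((540,780,3),np.uint8);c[:,:280]=a;c[:333,280:]=b;cv2.imwrite('pics/c6.png',c)
print(delta(*lip(0,-35,0,ease=1,up=3,lift=70)))
E
```

```text
t 25.4 tcp [ 0.4805 -0.285   0.3599] grip [ 0.5071 -0.2872  0.2075] yaw(y) -4.5 z [ 0.172 -0.015 -0.985] y [ 0.982 -0.077  0.173] F [ 0.4  0.5 -0.2] w 0.0471 q7 0.76
tray box px [[554.0, 482.0], [566.0, 258.0], [660.0, 263.0], [648.0, 486.0]] c [ 0.4808 -0.352 ] sides [0.155 0.374] ang [85.5, -5.9, -94.5, 173.3]
(array([ 23.5, 229. , -32.5]), array([ 0.0011, -0.001 ,  0.1344]))
```

View pics/c6.png

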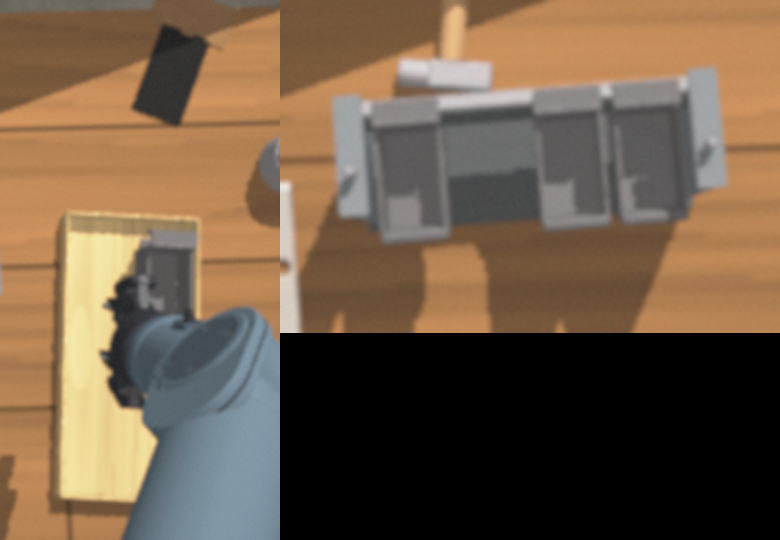

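>>> {"method": "apply_moves", "body": {"commands": [[[2.3, 22.9, -3.2, 0, 0, 0.0134], [2.3, 22.9, -3.2, 0, 0, 0.0134], [2.3, 22.9, -3.2, 0, 0, 0.0134], [2.3, 22.9, -3.2, 0, 0, 0.0134], [2.3, 22.9, -3.2, 0, 0, 0.0134], [2.3, 22.9, -3.2, 0, 0, 0.0134], [2.3, 22.9, -3.2, 0, 0, 0.0134], [2.3, 22.9, -3.2, 0, 0, 0.0134], [2.3, 22.9, -3.2, 0, 0, 0.0134], [2.3, 22.9, -3.2, 0, 0, 0.0134]]]}}

```text
clock: 26.45
ee_pos: [0.5039, -0.0545, 0.3276]
tcp_rot: [2.071, 2.192, 0.19]
wrist_force: [0.4, -0.1, -1.2]
width: 0.047
finger_force: 0.0
```

```bash
cat >> plan.py <<'E'
def liplook(fn,cx,w=60):
    pass
E
python3 - <<'E'
from plan import *
st(); print(delta(*lip(0,-35,0,ease=1,up=3)))
E,im=snap('wrist','w7.png'); cv2.imwrite('pics/w7b.png',cv2.resize(im[:,:,::-1],(640,480)))
print(np.round(proj(E,[rack(x/1e3,(-35+d)/1e3,.094+z/1e3) for x,z in((-49.4,21.6),(-59.2,20)) for d in(-29,29)])/.8))
E
```

```text
t 26.45 tcp [ 0.5039 -0.0545  0.3276] grip [ 0.5306 -0.0531  0.1752] yaw(y) 3.24 z [ 0.172  0.009 -0.985] y [0.983 0.056 0.173] F [ 0.4 -0.1 -1.2] w 0.047 q7 0.41
(array([  0.1,  -1.3, -70.3]), array([ 0.0009, -0.0009, -0.0006]))
[[306. 333.]
 [305. 220.]
 [286. 333.]
 [283. 220.]]
```

View pics/w7b.png

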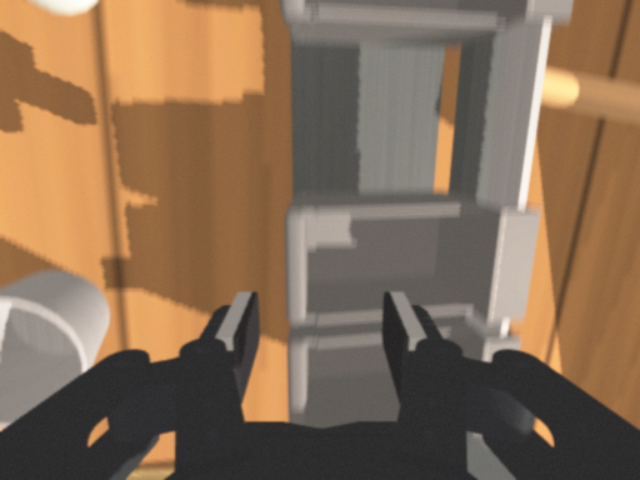

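>>> {"method": "apply_moves", "body": {"commands": [[[0.1, 0.4, -10, 0, 0, 0], [0.1, 0.4, -10, 0, 0, 0], [0, 0.4, -10, 0, 0, 0], [0, 0.4, -10, 0, 0, 0], [0, 0.4, -10, 0, 0, 0], [0, 0.4, -10, 0, 0, 0], [0, 0.3, -7, 0, 0, 0], [0, 0, -3, 0, 0, 0], [0, 0, 0, 0, 0, 0], [0, 0, 0, 0, 0, 0]]]}}

```text
clock: 27.5
ee_pos: [0.5041, -0.0522, 0.2579]
tcp_rot: [2.071, 2.192, 0.19]
wrist_force: [-0.3, 0.4, 0.2]
width: 0.0467
finger_force: 0.0
```

>>> {"method": "apply_moves", "body": {"commands": [[[0, 0, 0, 0, 0, 0], [0, 0, 0, 0, 0, 0], [0, 0, 0, 0, 0, 0], [0, 0, 0, 0, 0, 0], [0, 0, 0, 0, 0, 0], [0, 0, 0, 0, 0, 0], [0, 0, 0, 0, 0, 0], [0, 0, 0, 0, 0, 0], [0, 0, 0, 0, 0, 0], [0, 0, 0, 0, 0, 0]]], "claw": 0}}

```text
clock: 28.5
ee_pos: [0.5034, -0.0523, 0.2578]
tcp_rot: [2.073, 2.193, 0.189]
wrist_force: [-5.7, 0.7, 6.1]
width: 0.0089
finger_force: 59.9
```

```bash
python3 - <<'E'
from plan import *
st(); print(delta(*lip(0,-35,4,ease=1,up=3)))
E
```

```text
t 28.5 tcp [ 0.5034 -0.0523  0.2578] grip [ 0.5299 -0.0508  0.1054] yaw(y) 3.23 z [ 0.171  0.01  -0.985] y [0.984 0.056 0.172] F [-5.7  0.7  6.1] w 0.0089 q7 0.51
(array([ 0.4,  0.4, -0.5]), array([ 0.0001, -0.0021, -0.0005]))
```

>>> {"method": "apply_moves", "body": {"commands": [[[2.8, 0.2, 2.7, -0.0011, 0.02, 0], [2.9, 0.2, 2.6, -0.0011, 0.02, 0], [3.0, 0.2, 2.6, -0.0011, 0.02, 0], [3.0, 0.2, 2.5, -0.0011, 0.02, 0], [3.1, 0.2, 2.4, -0.0011, 0.02, 0], [3.1, 0.2, 2.4, -0.0011, 0.02, 0], [3.2, 0.2, 2.3, -0.0011, 0.02, 0], [3.2, 0.2, 2.3, -0.0011, 0.02, 0], [3.3, 0.2, 2.2, -0.0011, 0.02, 0], [3.3, 0.2, 2.1, -0.0011, 0.02, 0]]]}}

```text
clock: 29.5
ee_pos: [0.535, -0.0502, 0.282]
tcp_rot: [-2.145, -2.27, 0.031]
wrist_force: [-0.7, -0.5, 0.9]
width: 0.0087
finger_force: 59.1
```

>>> {"method": "apply_moves", "body": {"commands": [[[3.2, 0.2, 2.1, -0.0011, 0.02, 0], [3.2, 0.2, 2.0, -0.0011, 0.02, 0], [3.2, 0.2, 2.0, -0.0011, 0.02, 0], [3.3, 0.2, 1.9, -0.0011, 0.02, 0], [3.3, 0.2, 1.8, -0.0011, 0.02, 0], [3.3, 0.2, 1.8, -0.0011, 0.02, 0], [3.4, 0.2, 1.7, -0.0011, 0.02, 0], [3.4, 0.2, 1.6, -0.0011, 0.02, 0], [3.4, 0.2, 1.5, -0.0011, 0.02, 0], [3.5, 0.2, 1.5, -0.0011, 0.02, 0]]]}}

```text
clock: 30.5
ee_pos: [0.5685, -0.0482, 0.2999]
tcp_rot: [-2.043, -2.163, 0.248]
wrist_force: [1.0, -1.3, 0.1]
width: 0.0089
finger_force: 59.0
```

>>> {"method": "apply_moves", "body": {"commands": [[[0, 0, 4, 0, 0, 0], [0, 0, 6, 0, 0, 0], [0, 0, 10, 0, 0, 0], [0, 0, 15, 0, 0, 0], [0, 0, 15, 0, 0, 0], [0, 0, 15, 0, 0, 0], [0, 0, 15, 0, 0, 0], [0, 0, 15, 0, 0, 0], [0, 0, 15, 0, 0, 0], [0, 0, 10, 0, 0, 0]]]}}

```text
clock: 31.5
ee_pos: [0.5682, -0.0483, 0.4214]
tcp_rot: [-2.044, -2.164, 0.245]
wrist_force: [0.3, 0.2, -2.0]
width: 0.0092
finger_force: 58.6
```

```bash
python3 - <<'E'
from plan import *
st(); im=trayfind('t8.png');a=cv2.resize(im[60:330,300:440,::-1],(280,540),interpolation=cv2.INTER_CUBIC)
E,im=snap('wrist','w8.png');c=np.zeros((540,800,3),np.uint8);c[:,:280]=a;c[:390,280:]=cv2.resize(im[:,:,::-1],(520,390));cv2.imwrite('pics/c8.png',c);print(delta(*place(95,40,150)))
E
```

```text
t 31.5 tcp [ 0.5682 -0.0483  0.4214] grip [ 0.5336 -0.0502  0.2706] yaw(y) 3.26 z [-0.224 -0.013 -0.975] y [ 0.973  0.055 -0.224] F [ 0.3  0.2 -2. ] w 0.0092 q7 0.28
tray box px [[560.0, 485.0], [563.0, 260.0], [671.0, 262.0], [667.0, 486.0]] c [ 0.4785 -0.3656] sides [0.177 0.374] ang [87.6, -3.7, -92.3, 175.4]
(array([ -71.4, -278. ,  -73. ]), array([-0.0047, -0.3994, -0.1346]))
```

View pics/c8.png

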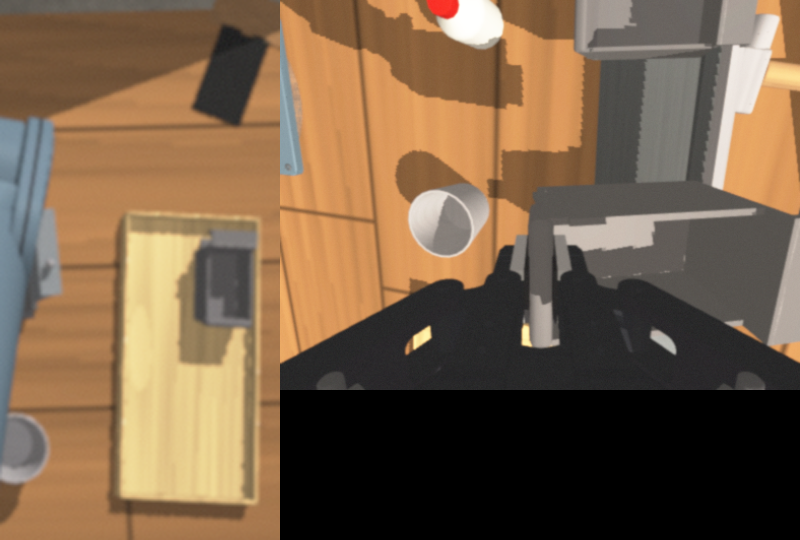

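>>> {"method": "apply_moves", "body": {"commands": [[[-3.6, -13.9, 0, -0.0003, -0.02, -0.0067], [-3.6, -13.9, 0, -0.0003, -0.02, -0.0067], [-3.6, -13.9, 0, -0.0003, -0.02, -0.0067], [-3.6, -13.9, 0, -0.0003, -0.02, -0.0067], [-3.6, -13.9, 0, -0.0003, -0.02, -0.0067], [-3.6, -13.9, 0, -0.0003, -0.02, -0.0067], [-3.6, -13.9, 0, -0.0003, -0.02, -0.0067], [-3.6, -13.9, 0, -0.0003, -0.02, -0.0067], [-3.6, -13.9, 0, -0.0003, -0.02, -0.0067], [-3.6, -13.9, 0, -0.0003, -0.02, -0.0067]]]}}

```text
clock: 32.6
ee_pos: [0.5317, -0.1883, 0.4197]
tcp_rot: [-2.225, -2.199, 0.037]
wrist_force: [0.4, -0.1, -2.2]
width: 0.0092
finger_force: 58.7
```

>>> {"method": "apply_moves", "body": {"commands": [[[-3.6, -13.9, 0, -0.0003, -0.02, -0.0067], [-3.6, -13.9, 0, -0.0003, -0.02, -0.0067], [-3.6, -13.9, 0, -0.0003, -0.02, -0.0067], [-3.6, -13.9, 0, -0.0003, -0.02, -0.0067], [-3.6, -13.9, -5, -0.0003, -0.02, -0.0067], [-3.6, -13.9, -10, -0.0003, -0.02, -0.0067], [-3.6, -13.9, -15, -0.0003, -0.02, -0.0067], [-3.6, -13.9, -15, -0.0003, -0.02, -0.0067], [-3.6, -13.9, -15, -0.0003, -0.02, -0.0067], [-3.6, -13.9, -13, -0.0003, -0.02, -0.0067]]]}}

```text
clock: 33.6
ee_pos: [0.4956, -0.3272, 0.3458]
tcp_rot: [2.21, 2.041, 0.176]
wrist_force: [0.7, 0.2, -1.9]
width: 0.0088
finger_force: 58.6
```

```bash
python3 - <<'E'
from plan import *
st(); print(delta(*place(95,40,3)))
E=load('t8.png'); o=[300,60]
B=unproj(E,np.array([(208,231),(258,233)])*.5+o,.07)[:,:2];F=unproj(E,np.array([(196,322),(248,327)])*.5+o,.058)[:,:2]
t=np.array([.4785,-.3655]);w=np.radians(-4.5);Rm=np.array([[np.cos(w),np.sin(w)],[-np.sin(w),np.cos(w)]])
print(B,F); print(((B-t)@Rm.T*1e3).round(),((F-t)@Rm.T*1e3).round())
E
```

```text
t 33.6 tcp [ 0.4956 -0.3272  0.3458] grip [ 0.5221 -0.3296  0.1935] yaw(y) -4.55 z [ 0.172 -0.015 -0.985] y [ 0.982 -0.078  0.173] F [ 0.7  0.2 -1.9] w 0.0088 q7 0.85
(array([   1.5,    0.9, -144.5]), array([ 0.0015, -0.0012,  0.0002]))
[[ 0.63463833 -0.38281821]
 [ 0.63047331 -0.4459576 ]] [[ 0.52072052 -0.36490199]
 [ 0.5126857  -0.43035943]]
[[157.  -5.]
 [158. -68.]] [[ 42.   4.]
 [ 39. -62.]]
```

>>> {"method": "apply_moves", "body": {"commands": [[[0.2, 0.5, -16, 0, 0, 0], [0.2, 0.5, -16, 0, 0, 0], [0.2, 0.5, -16, 0, 0, 0], [0.2, 0.5, -16, 0, 0, 0], [0.2, 0.5, -16, 0, 0, 0], [0.2, 0.5, -16, 0, 0, 0], [0.2, 0.5, -16, 0, 0, 0], [0.2, 0.5, -15, 0, 0, 0], [0.2, 0.5, -10, 0, 0, 0], [0, 0.4, -3, 0, 0, 0]]]}}

```text
clock: 34.6
ee_pos: [0.4975, -0.321, 0.2053]
tcp_rot: [2.211, 2.043, 0.175]
wrist_force: [0.2, 0.6, -1.7]
width: 0.0089
finger_force: 58.6
```

>>> {"method": "apply_moves", "body": {"commands": [[[0, 0, -1, 0, 0, 0], [0, 0, -1, 0, 0, 0], [0, 0, -1, 0, 0, 0], [0, 0, -1, 0, 0, 0], [0, 0, 0, 0, 0, 0], [0, 0, 0, 0, 0, 0], [0, 0, 0, 0, 0, 0], [0, 0, 0, 0, 0, 0], [0, 0, 0, 0, 0, 0], [0, 0, 0, 0, 0, 0]]]}}

```text
clock: 35.6
ee_pos: [0.4978, -0.3213, 0.2027]
tcp_rot: [2.21, 2.042, 0.175]
wrist_force: [1.0, -0.4, -2.4]
width: 0.0091
finger_force: 58.6
```

```bash
python3 - <<'E'
from plan import *
st(); print(delta(*place(95,44,0)))
E
```

```text
t 35.6 tcp [ 0.4978 -0.3213  0.2027] grip [ 0.5243 -0.3236  0.0503] yaw(y) -4.52 z [ 0.171 -0.015 -0.985] y [ 0.982 -0.078  0.172] F [ 1.  -0.4 -2.4] w 0.0091 q7 1.0
(array([-0.5, -1.1, -4.4]), array([ 0.0012, -0.0021, -0.0003]))
```

>>> {"method": "apply_moves", "body": {"commands": [[[0, 0, -1, 0, 0, 0], [0, 0, -1, 0, 0, 0], [0, 0, -1, 0, 0, 0], [0, 0, -0.5, 0, 0, 0], [0, 0, 0, 0, 0, 0], [0, 0, 0, 0, 0, 0], [0, 0, 0, 0, 0, 0], [0, 0, 0, 0, 0, 0], [0, 0, 0, 0, 0, 0], [0, 0, 0, 0, 0, 0]]]}}

```text
clock: 36.6
ee_pos: [0.4978, -0.3214, 0.1999]
tcp_rot: [2.21, 2.042, 0.176]
wrist_force: [-3.1, 2.4, 7.6]
width: 0.009
finger_force: 60.2
```

>>> {"method": "apply_moves", "body": {"commands": [[[0, 0, 0, 0, 0, 0], [0, 0, 0, 0, 0, 0], [0, 0, 0, 0, 0, 0], [0, 0, 0, 0, 0, 0], [0, 0, 0, 0, 0, 0], [-2, 0, 10, 0, 0, 0], [-2, 0, 10, 0, 0, 0], [-4, 0, 20, 0, 0, 0], [-4, 0, 20, 0, 0, 0], [0, 0, 30, 0, 0, 0]]], "claw": 0.55}}

```text
clock: 37.6
ee_pos: [0.4846, -0.3212, 0.29]
tcp_rot: [2.212, 2.042, 0.174]
wrist_force: [-0.0, -0.5, 0.1]
width: 0.0468
finger_force: 0.0
```

```bash
python3 - <<'E'
from plan import *
st(); print(delta(*lip(0,105,-5,ease=1,up=3,lift=70)), delta(*lip(0,-105,7,ease=1,up=3,lift=70)))
E
```

```text
t 37.6 tcp [ 0.4846 -0.3212  0.29  ] grip [ 0.5108 -0.3233  0.1375] yaw(y) -4.58 z [ 0.169 -0.014 -0.985] y [ 0.982 -0.079  0.17 ] F [-0.  -0.5  0.1] w 0.0468 q7 0.92
(array([ 11.8, 400.1,  37.4]), array([ 0.0005, -0.0038,  0.1359])) (array([ 22.9, 202.4,  37.4]), array([ 0.0005, -0.0038,  0.1359]))
```

>>> {"method": "apply_moves", "body": {"commands": [[[0, 0, 40, 0, 0, 0], [0, 0, 40, 0, 0, 0], [2.9, 25.3, 0, 0, -0.0005, 0.017], [2.9, 25.3, 0, 0, -0.0005, 0.017], [2.9, 25.3, 0, 0, -0.0005, 0.017], [2.9, 25.3, 0, 0, -0.0005, 0.017], [2.9, 25.3, 0, 0, -0.0005, 0.017], [2.8, 25.3, 0, 0, -0.0005, 0.017], [2.8, 25.3, -10, 0, -0.0005, 0.017], [2.8, 25.3, -23, 0, -0.0005, 0.017]]]}}

```text
clock: 38.6
ee_pos: [0.5095, -0.1183, 0.3384]
tcp_rot: [2.066, 2.188, 0.198]
wrist_force: [-0.3, 0.2, 0.6]
width: 0.0467
finger_force: 0.0
```

```bash
python3 - <<'E'
from plan import *
st(); print(delta(*lip(0,-105,7,ease=1,up=3)))
E,im=snap('wrist','w9.png'); cv2.imwrite('pics/w9b.png',cv2.resize(im[:,:,::-1],(640,480)))
print(np.round(proj(E,[rack(x/1e3,(-105+d)/1e3,.094+z/1e3) for x,z in((-49.4,21.6),(-59.2,20)) for d in(-29,29)])/.8))
E
```

```text
t 38.6 tcp [ 0.5095 -0.1183  0.3384] grip [ 0.5374 -0.1169  0.1862] yaw(y) 3.29 z [ 0.181  0.009 -0.984] y [0.982 0.057 0.181] F [-0.3  0.2  0.6] w 0.0467 q7 0.57
(array([ -2. ,  -0.4, -81. ]), array([ 0.0013,  0.0074, -0.0013]))
[[296. 333.]
 [294. 227.]
 [277. 333.]
 [274. 227.]]
```

View pics/w9b.png

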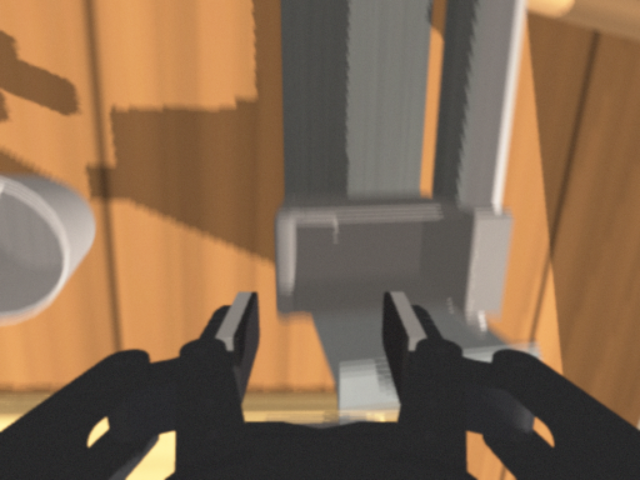

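>>> {"method": "apply_moves", "body": {"commands": [[[-0.3, 0, -12, 0, 0.001, 0], [-0.3, 0, -12, 0, 0.001, 0], [-0.3, 0, -12, 0, 0.001, 0], [-0.3, 0, -12, 0, 0.001, 0], [-0.3, 0, -12, 0, 0.001, 0], [-0.2, 0, -11, 0, 0.001, 0], [0, 0, -7, 0, 0, 0], [0, 0, -3, 0, 0, 0], [0, 0, 0, 0, 0, 0], [0, 0, 0, 0, 0, 0]]]}}

```text
clock: 39.65
ee_pos: [0.5073, -0.1189, 0.2555]
tcp_rot: [2.072, 2.194, 0.187]
wrist_force: [-0.2, 1.2, -0.2]
width: 0.0472
finger_force: 0.0
```

```bash
python3 - <<'E'
from plan import *
st(); print(delta(*lip(0,-105,7,ease=1,up=3)))
E,im=snap('wrist','w10.png'); print(np.round(proj(E,[rack(x/1e3,(-105+d)/1e3,.094+z/1e3) for x,z in((-49.4,21.6),(-59.2,20)) for d in(-29,29)])))
E
```

```text
t 39.65 tcp [ 0.5073 -0.1189  0.2555] grip [ 0.5336 -0.1176  0.103 ] yaw(y) 3.27 z [ 0.17   0.009 -0.985] y [0.984 0.056 0.17 ] F [-0.2  1.2 -0.2] w 0.0472 q7 0.69
(array([0.2, 0.2, 1.8]), array([ 0.0013, -0.0033, -0.0011]))
[[270. 360.]
 [272. 233.]
 [246. 360.]
 [245. 233.]]
```

>>> {"method": "apply_moves", "body": {"commands": [[[0, 0, 2, 0, -0.003, 0], [0, 0, 0, 0, 0, 0], [0, 0, 0, 0, 0, 0], [0, 0, 0, 0, 0, 0], [0, 0, 0, 0, 0, 0], [0, 0, 0, 0, 0, 0], [0, 0, 0, 0, 0, 0], [0, 0, 0, 0, 0, 0], [0, 0, 0, 0, 0, 0], [0, 0, 0, 0, 0, 0]]]}}

```text
clock: 40.7
ee_pos: [0.5071, -0.1189, 0.2572]
tcp_rot: [2.071, 2.192, 0.19]
wrist_force: [-0.3, 0.5, -0.6]
width: 0.0471
finger_force: 0.0
```

>>> {"method": "apply_moves", "body": {"commands": [[[0, 0, 0, 0, 0, 0], [0, 0, 0, 0, 0, 0], [0, 0, 0, 0, 0, 0], [0, 0, 0, 0, 0, 0], [0, 0, 0, 0, 0, 0], [0, 0, 0, 0, 0, 0], [0, 0, 0, 0, 0, 0], [0, 0, 0, 0, 0, 0], [0, 0, 0, 0, 0, 0], [0, 0, 0, 0, 0, 0]]], "claw": 0}}

```text
clock: 41.7
ee_pos: [0.5069, -0.119, 0.2572]
tcp_rot: [2.071, 2.192, 0.189]
wrist_force: [-4.5, -0.3, 6.4]
width: 0.0091
finger_force: 59.7
```

>>> {"method": "apply_moves", "body": {"commands": [[[2.8, 0.2, 2.7, -0.0011, 0.02, 0], [2.9, 0.2, 2.6, -0.0011, 0.02, 0], [3.0, 0.2, 2.6, -0.0011, 0.02, 0], [3.0, 0.2, 2.5, -0.0011, 0.02, 0], [3.1, 0.2, 2.4, -0.0011, 0.02, 0], [3.1, 0.2, 2.4, -0.0011, 0.02, 0], [3.2, 0.2, 2.3, -0.0011, 0.02, 0], [3.2, 0.2, 2.3, -0.0011, 0.02, 0], [3.3, 0.2, 2.2, -0.0011, 0.02, 0], [3.3, 0.2, 2.1, -0.0011, 0.02, 0]]]}}

```text
clock: 42.7
ee_pos: [0.5384, -0.1167, 0.2813]
tcp_rot: [-2.144, -2.272, 0.032]
wrist_force: [-1.8, -0.6, 2.0]
width: 0.0091
finger_force: 59.1
```

>>> {"method": "apply_moves", "body": {"commands": [[[3.2, 0.2, 2.1, -0.0011, 0.02, 0], [3.2, 0.2, 2.0, -0.0011, 0.02, 0], [3.2, 0.2, 2.0, -0.0011, 0.02, 0], [3.3, 0.2, 1.9, -0.0011, 0.02, 0], [3.3, 0.2, 1.8, -0.0011, 0.02, 0], [3.3, 0.2, 1.8, -0.0011, 0.02, 0], [3.4, 0.2, 1.7, -0.0011, 0.02, 0], [3.4, 0.2, 1.6, -0.0011, 0.02, 0], [3.4, 0.2, 1.5, -0.0011, 0.02, 0], [3.5, 0.2, 1.5, -0.0011, 0.02, 0]]]}}

```text
clock: 43.7
ee_pos: [0.5716, -0.1148, 0.2994]
tcp_rot: [-2.043, -2.163, 0.248]
wrist_force: [2.9, -0.2, -0.4]
width: 0.009
finger_force: 58.9
```

>>> {"method": "apply_moves", "body": {"commands": [[[0, 0, 4, 0, 0, 0], [0, 0, 6, 0, 0, 0], [0, 0, 10, 0, 0, 0], [0, 0, 15, 0, 0, 0], [0, 0, 15, 0, 0, 0], [0, 0, 15, 0, 0, 0], [0, 0, 15, 0, 0, 0], [0, 0, 15, 0, 0, 0], [0, 0, 15, 0, 0, 0], [0, 0, 10, 0, 0, 0]]]}}

```text
clock: 44.7
ee_pos: [0.5713, -0.115, 0.4209]
tcp_rot: [-2.044, -2.164, 0.246]
wrist_force: [0.9, -0.6, -1.9]
width: 0.0092
finger_force: 58.9
```

```bash
python3 - <<'E'
from plan import *
st(); im=trayfind('t11.png');cv2.imwrite('pics/c11.png',cv2.resize(im[60:330,160:440,::-1],(560,540),interpolation=cv2.INTER_CUBIC))
print(delta(*place(-88,-40,150)))
E
```

```text
t 44.7 tcp [ 0.5713 -0.115   0.4209] grip [ 0.5367 -0.1171  0.2701] yaw(y) 3.27 z [-0.223 -0.013 -0.975] y [ 0.973  0.056 -0.224] F [ 0.9 -0.6 -1.9] w 0.0092 q7 0.41
tray box px [[562.0, 489.0], [567.0, 265.0], [675.0, 267.0], [670.0, 491.0]] c [ 0.4704 -0.3711] sides [0.178 0.373] ang [87.1, -4.3, -92.8, 174.8]
(array([-263.4, -276.4,  -73.7]), array([-0.0037, -0.3988, -0.1347]))
```

View pics/c11.png

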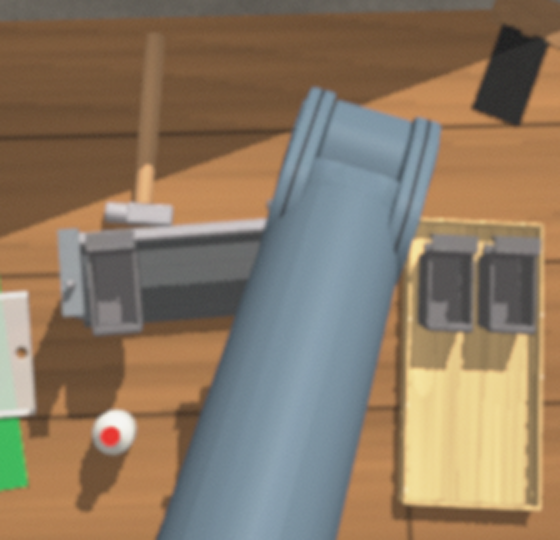

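The top view shows the tray shifted by about 8 mm, with its corners now near crop (414,220), (545,225), (540,509) and (403,503). Both bins stand in it. I'll place the third bin relative to the new tray pose.

>>> {"method": "apply_moves", "body": {"commands": [[[-13.6, -14.1, 0, -0.0003, -0.02, -0.0067], [-13.6, -14.1, 0, -0.0003, -0.02, -0.0067], [-13.6, -14.1, 0, -0.0003, -0.02, -0.0067], [-13.6, -14.1, 0, -0.0003, -0.02, -0.0067], [-13.6, -14.1, 0, -0.0003, -0.02, -0.0067], [-13.6, -14.1, 0, -0.0003, -0.02, -0.0067], [-13.6, -14.1, 0, -0.0003, -0.02, -0.0067], [-13.6, -14.1, 0, -0.0003, -0.02, -0.0067], [-13.6, -14.1, 0, -0.0003, -0.02, -0.0067], [-13.6, -14.1, 0, -0.0003, -0.02, -0.0067]]]}}

```text
clock: 45.75
ee_pos: [0.4339, -0.257, 0.4192]
tcp_rot: [-2.225, -2.199, 0.037]
wrist_force: [0.3, -0.6, -1.8]
width: 0.009
finger_force: 59.0
```

```bash
python3 - <<'E'
from plan import *
st(); im=trayfind('t12.png')
E
```

```text
t 45.75 tcp [ 0.4339 -0.257   0.4192] grip [ 0.4299 -0.2582  0.2646] yaw(y) -0.67 z [-0.026 -0.008 -1.   ] y [ 1.    -0.012 -0.026] F [ 0.3 -0.6 -1.8] w 0.009 q7 0.66
tray box px [[561.0, 487.0], [564.0, 408.0], [626.0, 410.0], [623.0, 490.0]] c [ 0.3531 -0.3223] sides [0.102 0.13 ] ang [86.3, -5.1, -93.7, 174.4]
```

>>> {"method": "apply_moves", "body": {"commands": [[[-13.6, -14.1, 0, -0.0003, -0.02, -0.0067], [-13.6, -14.1, 0, -0.0003, -0.02, -0.0067], [-13.6, -14.1, 0, -0.0003, -0.02, -0.0067], [-13.6, -14.1, 0, -0.0003, -0.02, -0.0067], [-13.6, -14.1, 0, -0.0003, -0.02, -0.0067], [-13.6, -14.1, 0, -0.0003, -0.02, -0.0067], [-13.6, -14.1, 0, -0.0003, -0.02, -0.0067], [-13.6, -14.1, 0, -0.0003, -0.02, -0.0067], [-13.6, -14.1, 0, -0.0003, -0.02, -0.0067], [-13.6, -14.1, 0, -0.0003, -0.02, -0.0067]]]}}

```text
clock: 46.8
ee_pos: [0.298, -0.3976, 0.4192]
tcp_rot: [2.209, 2.04, 0.175]
wrist_force: [-0.1, -0.4, -1.0]
width: 0.0089
finger_force: 59.0
```

```bash
python3 - <<'E'
from plan import *
st(); im=trayfind('t13.png'); print(delta(*place(-88,-40,6,tray=(.4704,-.3711))))
E
```

```text
t 46.8 tcp [ 0.298  -0.3976  0.4192] grip [ 0.3246 -0.4     0.2669] yaw(y) -4.54 z [ 0.172 -0.016 -0.985] y [ 0.982 -0.078  0.173] F [-0.1 -0.4 -1. ] w 0.0089 q7 1.14
tray box px [[562.0, 489.0], [567.0, 265.0], [676.0, 267.0], [670.0, 491.0]] c [ 0.4705 -0.3711] sides [0.179 0.373] ang [87.1, -4.2, -92.8, 174.9]
(array([   5.2,    2.2, -215.3]), array([ 0.0045, -0.0006,  0.0051]))
```

>>> {"method": "apply_moves", "body": {"commands": [[[0.5, 0.2, -24, 0.0005, 0, 0.0005], [0.5, 0.2, -24, 0.0005, 0, 0.0005], [0.5, 0.2, -24, 0.0005, 0, 0.0005], [0.5, 0.2, -24, 0.0005, 0, 0.0005], [0.5, 0.2, -24, 0.0005, 0, 0.0005], [0.5, 0.2, -24, 0.0005, 0, 0.0005], [0.5, 0.2, -24, 0.0005, 0, 0.0005], [0.5, 0.2, -24, 0.0005, 0, 0.0005], [0.5, 0.2, -15, 0, 0, 0], [0.5, 0.2, -7, 0, 0, 0]]]}}

```text
clock: 47.85
ee_pos: [0.3037, -0.3946, 0.204]
tcp_rot: [2.21, 2.048, 0.179]
wrist_force: [0.5, 0.8, -1.8]
width: 0.0091
finger_force: 59.0
```

>>> {"method": "apply_moves", "body": {"commands": [[[0, 0, -0.5, 0, 0, 0], [0, 0, -1, 0, 0, 0], [0, 0, -1, 0, 0, 0], [0, 0, -1, 0, 0, 0], [0, 0, -1, 0, 0, 0], [0, 0, 0, 0, 0, 0], [0, 0, 0, 0, 0, 0], [0, 0, 0, 0, 0, 0], [0, 0, 0, 0, 0, 0], [0, 0, 0, 0, 0, 0]]]}}

```text
clock: 48.85
ee_pos: [0.3041, -0.3949, 0.2007]
tcp_rot: [2.208, 2.048, 0.179]
wrist_force: [0.3, 0.7, -1.1]
width: 0.0089
finger_force: 59.0
```

```bash
python3 - <<'E'
from plan import *
st();print(delta(*place(-88,-40,1,tray=(.4704,-.3711))))
E
```

```text
t 48.85 tcp [ 0.3041 -0.3949  0.2007] grip [ 0.3306 -0.3966  0.0483] yaw(y) -4.32 z [ 0.171 -0.011 -0.985] y [ 0.982 -0.074  0.172] F [ 0.3  0.7 -1.1] w 0.0089 q7 1.58
(array([-3.8, -2.8, -1.4]), array([-0.0022, -0.002 , -0.0043]))
```

>>> {"method": "apply_moves", "body": {"commands": [[[0, 0, -1, 0, 0, 0], [0, 0, -1, 0, 0, 0], [0, 0, 0, 0, 0, 0], [0, 0, 0, 0, 0, 0], [0, 0, 0, 0, 0, 0], [0, 0, 0, 0, 0, 0], [0, 0, 0, 0, 0, 0], [0, 0, 0, 0, 0, 0], [0, 0, 0, 0, 0, 0], [0, 0, 0, 0, 0, 0]]]}}

```text
clock: 49.85
ee_pos: [0.3041, -0.3949, 0.1992]
tcp_rot: [2.208, 2.047, 0.18]
wrist_force: [-2.0, 2.1, 6.5]
width: 0.0093
finger_force: 60.5
```

>>> {"method": "apply_moves", "body": {"commands": [[[0, 0, 0, 0, 0, 0], [0, 0, 0, 0, 0, 0], [0, 0, 0, 0, 0, 0], [0, 0, 0, 0, 0, 0], [0, 0, 0, 0, 0, 0], [-2, 0, 10, 0, 0, 0], [-2, 0, 10, 0, 0, 0], [-4, 0, 20, 0, 0, 0], [-4, 0, 25, 0, 0, 0], [0, 0, 40, 0, 0, 0]]], "claw": 0.5}}

```text
clock: 50.85
ee_pos: [0.2909, -0.3942, 0.3042]
tcp_rot: [2.212, 2.048, 0.179]
wrist_force: [1.1, -0.3, 0.5]
width: 0.0427
finger_force: 0.0
```

```bash
python3 - <<'E'
from plan import *
st(); print(delta(*lip(0,105,-4,ease=1,up=3,lift=90)))
E
```

```text
t 50.85 tcp [ 0.2909 -0.3942  0.3042] grip [ 0.317  -0.3956  0.1518] yaw(y) -4.41 z [ 0.169 -0.009 -0.986] y [ 0.983 -0.076  0.169] F [ 1.1 -0.3  0.5] w 0.0427 q7 1.39
(array([205.5, 474.2,  43.1]), array([-0.0042, -0.0046,  0.1321]))
```

>>> {"method": "apply_moves", "body": {"commands": [[[18, 18, 10, 0, 0, 0.0066], [18, 18, 10, 0, 0, 0.0066], [18, 18, 10, 0, 0, 0.0066], [18, 18, 10, 0, 0, 0.0066], [18, 18, 10, 0, 0, 0.0066], [18, 18, 0, 0, 0, 0.0066], [18, 18, 0, 0, 0, 0.0066], [18, 18, 0, 0, 0, 0.0066], [18, 18, 0, 0, 0, 0.0066], [18, 18, 0, 0, 0, 0.0066]]]}}

```text
clock: 51.85
ee_pos: [0.4724, -0.2142, 0.3546]
tcp_rot: [2.142, 2.121, 0.186]
wrist_force: [0.8, -0.1, -0.3]
width: 0.043
finger_force: 0.0
```

>>> {"method": "apply_moves", "body": {"commands": [[[2.7, 32.7, 0, -0.0004, -0.0005, 0.0066], [2.7, 32.7, 0, -0.0004, -0.0005, 0.0066], [2.7, 32.7, 0, -0.0004, -0.0005, 0.0066], [2.7, 32.7, 0, -0.0004, -0.0005, 0.0066], [2.7, 32.7, 0, -0.0004, -0.0005, 0.0066], [2.7, 32.7, 0, -0.0004, -0.0005, 0.0066], [2.7, 32.7, 0, -0.0004, -0.0005, 0.0066], [2.7, 32.7, 0, -0.0004, -0.0005, 0.0066], [2.7, 32.7, 0, -0.0004, -0.0005, 0.0066], [0, 0, 0, 0, 0, 0.0066]]]}}

```text
clock: 52.85
ee_pos: [0.4964, 0.0841, 0.3543]
tcp_rot: [2.062, 2.199, 0.196]
wrist_force: [-0.5, 0.8, -1.0]
width: 0.0427
finger_force: 0.0
```

```bash
python3 - <<'E'
from plan import *
st(); print(delta(*lip(0,105,-4,ease=1,up=3)))
E,im=snap('wrist','w14.png'); cv2.imwrite('pics/w14b.png',cv2.resize(im[:,:,::-1],(640,480)))
print(np.round(proj(E,[rack(x/1e3,(105+d)/1e3,.094+z/1e3) for x,z in((-49.4,21.6),(-59.2,20)) for d in(-29,29)])/.8))
E
```

```text
t 52.85 tcp [0.4964 0.0841 0.3543] grip [0.5237 0.0859 0.202 ] yaw(y) 3.68 z [ 0.176  0.011 -0.984] y [0.982 0.063 0.177] F [-0.5  0.8 -1. ] w 0.0427 q7 0.13
(array([ -0. ,  -4.2, -97. ]), array([-0.0002,  0.0029, -0.0084]))
[[297. 309.]
 [296. 208.]
 [279. 309.]
 [277. 208.]]
```

View pics/w14b.png

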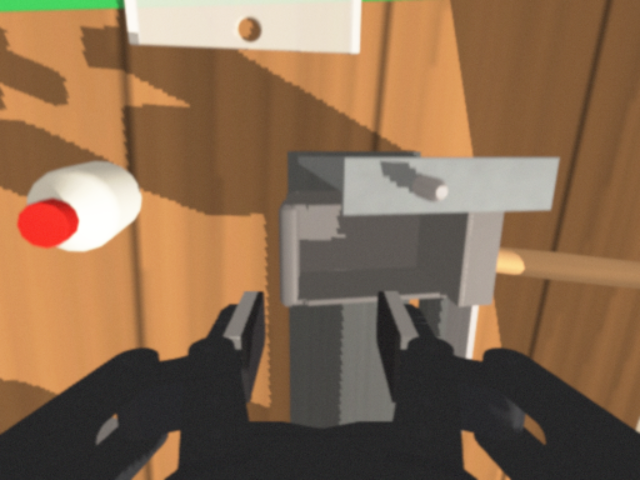

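>>> {"method": "apply_moves", "body": {"commands": [[[0, -0.5, -15, 0, 0, -0.001], [0, -0.5, -15, 0, 0, -0.001], [0, -0.5, -15, 0, 0.001, -0.001], [0, -0.5, -15, 0, 0.001, -0.001], [0, -0.5, -14, 0, 0.001, -0.001], [0, -0.5, -12, 0, 0, -0.001], [0, 0, -8, 0, 0, -0.001], [0, 0, -2.5, 0, 0, -0.001], [0, 0, 0, 0, 0, 0], [0, 0, 0, 0, 0, 0]]]}}

```text
clock: 53.9
ee_pos: [0.4967, 0.0764, 0.2576]
tcp_rot: [2.079, 2.183, 0.19]
wrist_force: [-0.1, -0.1, 0.8]
width: 0.0427
finger_force: 0.0
```

>>> {"method": "apply_moves", "body": {"commands": [[[0, 0, 0, 0, 0, 0], [0, 0, 0, 0, 0, 0], [0, 0, 0, 0, 0, 0], [0, 0, 0, 0, 0, 0], [0, 0, 0, 0, 0, 0], [0, 0, 0, 0, 0, 0], [0, 0, 0, 0, 0, 0], [0, 0, 0, 0, 0, 0], [0, 0, 0, 0, 0, 0], [0, 0, 0, 0, 0, 0]]], "claw": 0}}

```text
clock: 54.9
ee_pos: [0.4965, 0.0766, 0.2575]
tcp_rot: [2.079, 2.184, 0.19]
wrist_force: [-3.0, 0.1, 6.1]
width: 0.0092
finger_force: 60.6
```

```bash
python3 - <<'E'
from plan import *
st(); print(delta(*lip(0,105,-4,ease=1,up=3)))
E
```

```text
t 54.9 tcp [0.4965 0.0766 0.2575] grip [0.5233 0.0777 0.1052] yaw(y) 2.83 z [ 0.173  0.007 -0.985] y [0.984 0.049 0.173] F [-3.   0.1  6.1] w 0.0092 q7 0.28
(array([-0.1,  3.4, -0.2]), array([ 0.0011, -0.0002,  0.0066]))
```

>>> {"method": "apply_moves", "body": {"commands": [[[2.8, 0.2, 2.7, -0.0011, 0.02, 0], [2.9, 0.2, 2.6, -0.0011, 0.02, 0], [3.0, 0.2, 2.6, -0.0011, 0.02, 0], [3.0, 0.2, 2.5, -0.0011, 0.02, 0], [3.1, 0.2, 2.4, -0.0011, 0.02, 0], [3.1, 0.2, 2.4, -0.0011, 0.02, 0], [3.2, 0.2, 2.3, -0.0011, 0.02, 0], [3.2, 0.2, 2.3, -0.0011, 0.02, 0], [3.3, 0.2, 2.2, -0.0011, 0.02, 0], [3.3, 0.2, 2.1, -0.0011, 0.02, 0]]]}}

```text
clock: 55.9
ee_pos: [0.5275, 0.0784, 0.2816]
tcp_rot: [-2.154, -2.263, 0.033]
wrist_force: [-1.9, 0.8, 2.2]
width: 0.0088
finger_force: 60.3
```

>>> {"method": "apply_moves", "body": {"commands": [[[3.2, 0.2, 2.1, -0.0011, 0.02, 0], [3.2, 0.2, 2.0, -0.0011, 0.02, 0], [3.2, 0.2, 2.0, -0.0011, 0.02, 0], [3.3, 0.2, 1.9, -0.0011, 0.02, 0], [3.3, 0.2, 1.8, -0.0011, 0.02, 0], [3.3, 0.2, 1.8, -0.0011, 0.02, 0], [3.4, 0.2, 1.7, -0.0011, 0.02, 0], [3.4, 0.2, 1.6, -0.0011, 0.02, 0], [3.4, 0.2, 1.5, -0.0011, 0.02, 0], [3.5, 0.2, 1.5, -0.0011, 0.02, 0]]]}}

```text
clock: 56.9
ee_pos: [0.5609, 0.0804, 0.2995]
tcp_rot: [-2.053, -2.157, 0.25]
wrist_force: [-0.6, -1.1, 2.4]
width: 0.0093
finger_force: 60.1
```

>>> {"method": "apply_moves", "body": {"commands": [[[0, 0, 4, 0, 0, 0], [0, 0, 6, 0, 0, 0], [0, 0, 10, 0, 0, 0], [0, 0, 15, 0, 0, 0], [0, 0, 15, 0, 0, 0], [0, 0, 15, 0, 0, 0], [0, 0, 15, 0, 0, 0], [0, 0, 15, 0, 0, 0], [0, 0, 15, 0, 0, 0], [0, 0, 10, 0, 0, 0]]]}}

```text
clock: 57.9
ee_pos: [0.5607, 0.0804, 0.4209]
tcp_rot: [-2.053, -2.158, 0.248]
wrist_force: [0.9, 0.5, -1.6]
width: 0.0091
finger_force: 60.0
```

```bash
python3 - <<'E'
from plan import *
st(); im=trayfind('t15.png');cv2.imwrite('pics/c15.png',cv2.resize(im[60:330,340:450,::-1],(220,540),interpolation=cv2.INTER_CUBIC))
print(delta(*place(-88,42,150,tray=(.4704,-.3711),gyoff=-6)))
E
```

```text
t 57.9 tcp [0.5607 0.0804 0.4209] grip [0.5262 0.0781 0.2701] yaw(y) 2.82 z [-0.223 -0.015 -0.975] y [ 0.974  0.048 -0.224] F [ 0.9  0.5 -1.6] w 0.0091 q7 0.11
tray box px [[562.0, 266.0], [670.0, 266.0], [670.0, 491.0], [562.0, 491.0]] c [ 0.4706 -0.3672] sides [0.374 0.184] ang [-2.9, -91.5, 176.2, 88.4]
(array([-254.7, -402.2,  -73.7]), array([-0.003 , -0.3986, -0.127 ]))
```

View pics/c15.png

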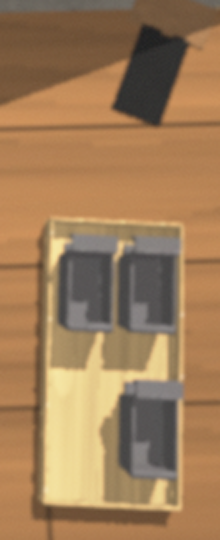

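```bash
python3 - <<'E'
from plan import *
E=load('t15.png'); o=[340,60]
T=unproj(E,np.array([(50,219),(184,221),(179,510),(42,505)])*.5+o,.026)[:,:2]; t=T.mean(0); a=T[0]-T[3]+T[1]-T[2]; w=np.arctan2(a[1],a[0]); print(t,np.degrees(w))
Rm=np.array([[np.cos(w),np.sin(w)],[-np.sin(w),np.cos(w)]])
for B,F in(([(134,381),(184,382)],[(121,473),(171,479)]),([(132,235),(181,237)],[(122,326),(175,331)]),([(72,235),(116,236)],[(61,325),(112,330)])):
    print(((unproj(E,np.array(B)*.5+o,.07)[:,:2]-t)@Rm.T*1e3).round().tolist(),((unproj(E,np.array(F)*.5+o,.058)[:,:2]-t)@Rm.T*1e3).round().tolist())
E
```

```text
[ 0.47090269 -0.3698141 ] -4.660934870011299
[[-23.0, -11.0], [-21.0, -73.0]] [[-138.0, -1.0], [-142.0, -64.0]]
[[159.0, -5.0], [160.0, -67.0]] [[45.0, 1.0], [42.0, -66.0]]
[[155.0, 71.0], [157.0, 15.0]] [[42.0, 78.0], [39.0, 14.0]]
```

>>> {"method": "apply_moves", "body": {"commands": [[[-6, -24, 0, -0.0003, -0.02, -0.0063], [-6, -24, 0, -0.0003, -0.02, -0.0063], [-6, -24, 0, -0.0003, -0.02, -0.0063], [-6, -24, 0, -0.0003, -0.02, -0.0063], [-6, -24, 0, -0.0003, -0.02, -0.0063], [-6, -24, 0, -0.0003, -0.02, -0.0063], [-6, -24, 0, -0.0003, -0.02, -0.0063], [-6, -24, 0, -0.0003, -0.02, -0.0063], [-6, -24, 0, -0.0003, -0.02, -0.0063], [-6, -24, 0, -0.0003, -0.02, -0.0063]]]}}

```text
clock: 58.95
ee_pos: [0.5, -0.1604, 0.419]
tcp_rot: [-2.229, -2.196, 0.041]
wrist_force: [1.1, 0.3, -0.7]
width: 0.0088
finger_force: 60.0
```

>>> {"method": "apply_moves", "body": {"commands": [[[-19.5, -16.2, 0, -0.0003, -0.02, -0.0063], [-19.5, -16.2, 0, -0.0003, -0.02, -0.0063], [-19.5, -16.2, 0, -0.0003, -0.02, -0.0063], [-19.5, -16.2, 0, -0.0003, -0.02, -0.0063], [-19.5, -16.2, 0, -0.0003, -0.02, -0.0063], [-19.5, -16.2, 0, -0.0003, -0.02, -0.0063], [-19.5, -16.2, 0, -0.0003, -0.02, -0.0063], [-19.5, -16.2, 0, -0.0003, -0.02, -0.0063], [-19.5, -16.2, 0, -0.0003, -0.02, -0.0063], [-19.5, -16.2, 0, -0.0003, -0.02, -0.0063]]]}}

```text
clock: 59.95
ee_pos: [0.3045, -0.322, 0.4191]
tcp_rot: [2.209, 2.041, 0.174]
wrist_force: [1.5, -0.7, -2.2]
width: 0.009
finger_force: 60.0
```

>>> {"method": "apply_moves", "body": {"commands": [[[0, 0, 0, 0, 0, 0], [0, 0, 0, 0, 0, 0], [0, 0, -10, 0, 0, 0], [0, 0, -20, 0, 0, 0], [0, 0, -20, 0, 0, 0], [0, 0, -20, 0, 0, 0], [0, 0, -10, 0, 0, 0], [0, 0, 0, 0, 0, 0], [0, 0, 0, 0, 0, 0], [0, 0, 0, 0, 0, 0]]]}}

```text
clock: 60.95
ee_pos: [0.306, -0.3216, 0.3396]
tcp_rot: [2.207, 2.041, 0.173]
wrist_force: [0.5, 0.6, -1.0]
width: 0.0088
finger_force: 60.0
```

```bash
python3 - <<'E'
from plan import *
st(); trayfind('t16.png'); print(delta(*place(-88,42,6,tray=(.4706,-.3705),gyoff=-6)))
E
```

```text
t 60.95 tcp [ 0.306  -0.3216  0.3396] grip [ 0.3326 -0.3243  0.1872] yaw(y) -4.45 z [ 0.172 -0.018 -0.985] y [ 0.982 -0.076  0.173] F [ 0.5  0.6 -1. ] w 0.0088 q7 1.19
tray box px [[560.0, 487.0], [568.0, 263.0], [676.0, 267.0], [668.0, 491.0]] c [ 0.4721 -0.3699] sides [0.179 0.374] ang [86.4, -4.9, -93.5, 174.2]
(array([   0.6,    0.3, -135.4]), array([ 0.0043, -0.001 , -0.0008]))
```

>>> {"method": "apply_moves", "body": {"commands": [[[0, 0, -16, 0, 0, 0], [0, 0, -16, 0, 0, 0], [0, 0, -16, 0, 0, 0], [0, 0, -16, 0, 0, 0], [0, 0, -16, 0, 0, 0], [0, 0, -16, 0, 0, 0], [0, 0, -16, 0, 0, 0], [0, 0, -14, 0, 0, 0], [0, 0, -7, 0, 0, 0], [0, 0, -2, 0, 0, 0]]]}}

```text
clock: 62.0
ee_pos: [0.3057, -0.3217, 0.204]
tcp_rot: [2.208, 2.041, 0.173]
wrist_force: [-0.1, 0.1, -1.9]
width: 0.0089
finger_force: 59.9
```

>>> {"method": "apply_moves", "body": {"commands": [[[0, 0, -1, 0, 0, 0], [0, 0, -1, 0, 0, 0], [0, 0, -1, 0, 0, 0], [0, 0, -1, 0, 0, 0], [0, 0, -1, 0, 0, 0], [0, 0, 0, 0, 0, 0], [0, 0, 0, 0, 0, 0], [0, 0, 0, 0, 0, 0], [0, 0, 0, 0, 0, 0], [0, 0, 0, 0, 0, 0]]]}}

```text
clock: 63.0
ee_pos: [0.3056, -0.3217, 0.1995]
tcp_rot: [2.208, 2.04, 0.173]
wrist_force: [-1.4, 0.7, 6.3]
width: 0.0091
finger_force: 61.2
```

```bash
python3 - <<'E'
from plan import *
st()
E
```

```text
t 63.0 tcp [ 0.3056 -0.3217  0.1995] grip [ 0.3323 -0.3244  0.0472] yaw(y) -4.51 z [ 0.172 -0.018 -0.985] y [ 0.982 -0.077  0.173] F [-1.4  0.7  6.3] w 0.0091 q7 1.62
```

>>> {"method": "apply_moves", "body": {"commands": [[[0, 0, 0, 0, 0, 0], [0, 0, 0, 0, 0, 0], [0, 0, 0, 0, 0, 0], [0, 0, 0, 0, 0, 0], [0, 0, 0, 0, 0, 0], [-2, 0, 10, 0, 0, 0], [-2, 0, 10, 0, 0, 0], [-4, 0, 20, 0, 0, 0], [-4, 0, 25, 0, 0, 0], [0, 0, 40, 0, 0, 0]]], "claw": 0.55}}

```text
clock: 64.0
ee_pos: [0.2925, -0.3209, 0.304]
tcp_rot: [2.213, 2.042, 0.172]
wrist_force: [1.6, -0.1, 0.1]
width: 0.0471
finger_force: 0.0
```

>>> {"method": "apply_moves", "body": {"commands": [[[18, 28, 10, 0, 0.0175, 0.0066], [18, 28, 10, 0, 0.0175, 0.0066], [18, 28, 10, 0, 0.0175, 0.0066], [18, 28, 10, 0, 0.0175, 0.0066], [18, 28, 10, 0, 0.0175, 0.0066], [18, 28, 10, 0, 0.0175, 0.0066], [18, 28, 10, 0, 0.0175, 0.0066], [18, 28, 10, 0, 0.0175, 0.0066], [18, 28, 10, 0, 0.0175, 0.0066], [18, 28, 10, 0, 0.0175, 0.0066]]]}}

```text
clock: 65.0
ee_pos: [0.4739, -0.0401, 0.4046]
tcp_rot: [2.229, 2.204, -0.016]
wrist_force: [1.5, 0.2, -0.2]
width: 0.0473
finger_force: 0.0
```

>>> {"method": "apply_moves", "body": {"commands": [[[0, 30, 0, 0, 0, 0.0066], [0, 30, 0, 0, 0, 0.0066], [0, 30, 0, 0, 0, 0.0066], [0, 30, 0, 0, 0, 0.0066], [0, 30, 0, 0, 0, 0.0066], [0, 30, 0, 0, 0, 0.0066], [0, 30, 0, 0, 0, 0.0066], [0, 30, 0, 0, 0, 0.0066], [0, 30, 0, 0, 0, 0.0066], [0, 30, 0, 0, 0, 0.0066]]]}}

```text
clock: 66.0
ee_pos: [0.4732, 0.2597, 0.4041]
tcp_rot: [2.155, 2.276, -0.015]
wrist_force: [1.1, 0.7, 0.3]
width: 0.0469
finger_force: 0.0
```

```bash
python3 - <<'E'
from plan import *
st(); p,R=tool([.4907,.3699,.25],YAW,0); print(delta(p,R))
im=trayfind('t17.png'); cv2.imwrite('pics/c17.png',cv2.resize(im[60:330,50:450,::-1],(800,540),interpolation=cv2.INTER_CUBIC))
E
```

```text
t 66.0 tcp [0.4732 0.2597 0.4041] grip [0.473  0.2578 0.2494] yaw(y) 3.13 z [-0.002 -0.012 -1.   ] y [ 0.999  0.055 -0.002] F [1.1 0.7 0.3] w 0.0469 q7 -0.22
(array([ 17.5, 110.2,   0.6]), array([ 0.0119, -0.0015,  0.0012]))
tray box px [[564.0, 264.0], [672.0, 264.0], [672.0, 420.0], [564.0, 420.0]] c [ 0.529  -0.3732] sides [0.263 0.184] ang [-2.9, -91.5, 176.2, 88.5]
```

View pics/c17.png

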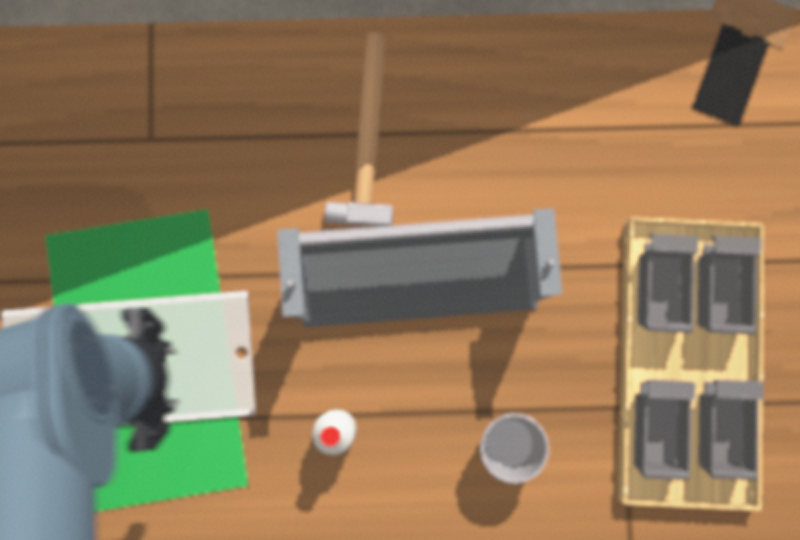

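All four bins stand in the tray. I've now viewed one picture too many (15 instead of 14), so I'll view no more and measure numerically from here.

```bash
python3 - <<'E'
from plan import *
E=load('t17.png'); X=unproj(E,np.array([(241,352),(247,292),(255,413)])*.5+[50,60],.008); print(X, 'expected hole .499 .2216')
E
python3 - <<'E'
from plan import *
E,im=snap('wrist','w18.png'); g=im.max(2)
n,l,s,c=cv2.connectedComponentsWithStats((g<50).astype(np.uint8))
for i in range(1,n):
    if s[i,4]>150: print(s[i],c[i].round(1))
E=load('w18.png'); print('handle pred px',proj(E,[[.4879,.4198,.045],[.4935,.32,.045]]).round())
E
```

```text
[[0.49877131 0.21883089 0.008     ]
 [0.57751182 0.21035    0.008     ]
 [0.41910515 0.2011834  0.008     ]] expected hole .499 .2216
[276   4  12 111 916] [282.1  57.9]
[    0   234   512   150 39640] [256.9 334.6]
handle pred px [[286.   2.]
 [282. 116.]]
```

>>> {"method": "apply_moves", "body": {"commands": [[[1.8, 11, 0, 0.0012, 0, 0], [1.8, 11, 0, 0.0012, 0, 0], [1.8, 11, 0, 0.0012, 0, 0], [1.8, 11, 0, 0.0012, 0, 0], [1.8, 11, 0, 0.0012, 0, 0], [1.8, 11, 0, 0.0012, 0, 0], [1.7, 11, 0, 0.0012, 0, 0], [1.7, 11, 0, 0.0012, 0, 0.0005], [1.7, 11, 0, 0.0012, 0, 0.0005], [1.7, 11, 0, 0.0012, 0, 0]]]}}

```text
clock: 67.1
ee_pos: [0.4913, 0.3694, 0.4042]
tcp_rot: [-2.158, -2.281, 0.001]
wrist_force: [0.1, -0.9, 0.8]
width: 0.0471
finger_force: 0.0
```

```bash
python3 - <<'E'
from plan import *
st(); E,im=snap('wrist','w19.png'); g=im.max(2)
n,l,s,c=cv2.connectedComponentsWithStats((g<60).astype(np.uint8))
for i in range(1,n):
    if s[i,4]>150: print(s[i],c[i].round(1))
print('handle pred px',proj(E,[[.4879,.4198,.045],[.4935,.32,.045]]).round())
E
```

```text
t 67.1 tcp [0.4913 0.3694 0.4042] grip [0.4911 0.3694 0.2495] yaw(y) 3.17 z [-0.001  0.    -1.   ] y [ 0.998  0.055 -0.001] F [ 0.1 -0.9  0.8] w 0.0471 q7 -0.33
[361   0  14  73 186] [368.2  34.8]
[253 120   8  94 689] [256.2 164.7]
[    0   234   512   150 40096] [256.9 334.6]
handle pred px [[257. 122.]
 [257. 216.]]
```

The handle is where I left it (rows 120–214, predicted 122–216). I'll regrasp at the release pose.

>>> {"method": "apply_moves", "body": {"commands": [[[-0.1, 0.1, -24, 0, 0, 0], [-0.1, 0.1, -24, 0, 0, 0], [-0.1, 0.1, -24, 0, 0, 0], [-0.1, 0.1, -24, 0, 0, 0], [-0.1, 0.1, -24, 0, 0, 0], [0, 0, -24, 0, 0, 0], [0, 0, -24, 0, 0, 0], [0, 0, -22, 0, 0, 0], [0, 0, -12, 0, 0, 0], [0, 0, -5, 0, 0, 0]]]}}

```text
clock: 68.15
ee_pos: [0.4904, 0.3688, 0.1961]
tcp_rot: [-2.159, -2.281, 0.004]
wrist_force: [-0.5, 0.5, 0.4]
width: 0.0469
finger_force: 0.0
```

>>> {"method": "apply_moves", "body": {"commands": [[[0, 0, 0, 0, 0, 0], [0, 0, 0, 0, 0, 0], [0, 0, 0, 0, 0, 0], [0, 0, 0, 0, 0, 0], [0, 0, 0, 0, 0, 0], [0, 0, 0, 0, 0, 0], [0, 0, 0, 0, 0, 0], [0, 0, 0, 0, 0, 0], [0, 0, 0, 0, 0, 0], [0, 0, 0, 0, 0, 0]]], "claw": 0}}

```text
clock: 69.15
ee_pos: [0.4912, 0.3692, 0.1984]
tcp_rot: [-2.159, -2.281, -0.002]
wrist_force: [-1.2, 0.1, 6.5]
width: 0.0087
finger_force: 59.8
```

```bash
python3 - <<'E'
from plan import *
st()
E
```

```text
t 69.15 tcp [0.4912 0.3692 0.1984] grip [0.4912 0.3695 0.0437] yaw(y) 3.17 z [ 0.     0.001 -1.   ] y [0.998 0.055 0.   ] F [-1.2  0.1  6.5] w 0.0087 q7 -0.18
```

>>> {"method": "apply_moves", "body": {"commands": [[[0, 0, 4, 0, 0, 0], [0, 0, 8, 0, 0, 0], [0, 0, 20, 0, 0, 0], [0, 0, 30, 0, 0, 0], [0, 0, 30, 0, 0, 0], [0, 0, 35, 0, 0, 0], [0, 0, 35, 0, 0, 0], [0, 0, 35, 0, 0, 0], [0, 0, 33, 0, 0, 0], [0, 0, 10, 0, 0, 0]]]}}

```text
clock: 70.15
ee_pos: [0.4914, 0.3688, 0.441]
tcp_rot: [-2.159, -2.281, -0.007]
wrist_force: [0.4, 0.2, -2.3]
width: 0.0087
finger_force: 58.7
```

>>> {"method": "apply_moves", "body": {"commands": [[[4.5, -19.2, 0, 0, 0, 0], [4.5, -19.2, 0, 0, 0, 0], [4.5, -19.2, 0, 0, 0, 0], [4.5, -19.2, 0, 0, 0, 0], [4.5, -19.2, 0, 0, 0, 0], [4.5, -19.2, 0, 0, 0, 0], [4.5, -19.2, 0, 0, 0, 0], [4.5, -19.2, 0, 0, 0, 0], [4.5, -19.2, 0, 0, 0, 0], [4.5, -19.2, 0, 0, 0, 0]]]}}

```text
clock: 71.15
ee_pos: [0.5355, 0.1742, 0.4361]
tcp_rot: [-2.161, -2.279, 0.005]
wrist_force: [-0.1, 0.3, -3.5]
width: 0.0083
finger_force: 58.7
```

>>> {"method": "apply_moves", "body": {"commands": [[[4.5, -19.2, 0, 0, 0, 0], [4.5, -19.2, 0, 0, 0, 0], [4.5, -19.2, 0, 0, 0, 0], [4.5, -19.2, 0, 0, 0, 0], [4.5, -19.2, 0, 0, 0, 0], [4.5, -19.2, 0, 0, 0, 0], [4.5, -19.2, 0, 0, 0, 0], [4.5, -19.2, 0, 0, 0, 0], [4.5, -19.2, 0, 0, 0, 0], [4.5, -19.2, 0, 0, 0, 0]]]}}

```text
clock: 72.15
ee_pos: [0.5798, -0.0176, 0.4361]
tcp_rot: [-2.16, -2.278, 0.004]
wrist_force: [0.8, -0.7, -2.8]
width: 0.0087
finger_force: 58.7
```

>>> {"method": "apply_moves", "body": {"commands": [[[0, 0, 0, 0, 0, 0], [0, 0, 0, 0, 0, 0], [0, 0, -10, 0, 0, 0], [0, 0, -15, 0, 0, 0], [0, 0, -15, 0, 0, 0], [0, 0, -10, 0, 0, 0], [0, 0, -3, 0, 0, 0], [0, 0, 0, 0, 0, 0], [0, 0, 0, 0, 0, 0], [0, 0, 0, 0, 0, 0]]]}}

```text
clock: 73.15
ee_pos: [0.5809, -0.0152, 0.3848]
tcp_rot: [-2.159, -2.282, -0.0]
wrist_force: [-0.0, -0.9, -2.8]
width: 0.0086
finger_force: 58.6
```

```bash
python3 - <<'E'
from plan import *
st(); p,R=tool([.5809,-.0142,.1993],np.radians(3.21),0); print(delta(p,R))
E
```

```text
t 73.15 tcp [ 0.5809 -0.0152  0.3848] grip [ 0.5809 -0.0151  0.2301] yaw(y) 3.17 z [ 0.  0. -1.] y [0.998 0.055 0.   ] F [-0.  -0.9 -2.8] w 0.0086 q7 0.38
(array([ -0. ,   1. , -30.8]), array([-0.0002,  0.0001,  0.0008]))
```

>>> {"method": "apply_moves", "body": {"commands": [[[0, 0.3, -3, 0, 0, 0], [0, 0.3, -3, 0, 0, 0], [0, 0, -2, 0, 0, 0], [0, 0, -2, 0, 0, 0], [0, 0, -1.5, 0, 0, 0], [0, 0, -1.5, 0, 0, 0], [0, 0, -1.5, 0, 0, 0], [0, 0, -1.5, 0, 0, 0], [0, 0, -1, 0, 0, 0], [0, 0, 0, 0, 0, 0]]]}}

```text
clock: 74.15
ee_pos: [0.5806, -0.0144, 0.367]
tcp_rot: [-2.158, -2.281, 0.001]
wrist_force: [0.1, -0.1, -3.0]
width: 0.0086
finger_force: 58.7
```

>>> {"method": "apply_moves", "body": {"commands": [[[0, 0, -1.5, 0, 0, 0], [0, 0, -1.5, 0, 0, 0], [0, 0, -1.5, 0, 0, 0], [0, 0, -1.5, 0, 0, 0], [0, 0, -1.5, 0, 0, 0], [0, 0, -1.5, 0, 0, 0], [0, 0, -1, 0, 0, 0], [0, 0, 0, 0, 0, 0], [0, 0, 0, 0, 0, 0], [0, 0, 0, 0, 0, 0]]]}}

```text
clock: 75.15
ee_pos: [0.5807, -0.0145, 0.3572]
tcp_rot: [-2.159, -2.281, 0.001]
wrist_force: [0.5, 0.5, -2.9]
width: 0.0085
finger_force: 58.7
```

>>> {"method": "apply_moves", "body": {"commands": [[[0, 0, -1, 0, 0, 0], [0, 0, -1, 0, 0, 0], [0, 0, -0.5, 0, 0, 0], [0, 0, -0.5, 0, 0, 0], [0, 0, 0, 0, 0, 0], [0, 0, 0, 0, 0, 0], [0, 0, 0, 0, 0, 0], [0, 0, 0, 0, 0, 0], [0, 0, 0, 0, 0, 0], [0, 0, 0, 0, 0, 0]]]}}

```text
clock: 76.15
ee_pos: [0.5807, -0.0146, 0.3554]
tcp_rot: [-2.158, -2.281, -0.0]
wrist_force: [-4.8, 1.3, 8.6]
width: 0.0088
finger_force: 60.3
```

Contact came at the expected seat height, 0.355. I'll release and rise.

>>> {"method": "apply_moves", "body": {"commands": [[[0, 0, 0, 0, 0, 0], [0, 0, 0, 0, 0, 0], [0, 0, 0, 0, 0, 0], [0, 0, 0, 0, 0, 0], [0, 0, 0, 0, 0, 0], [0, 0, 0, 0, 0, 0], [0, 0, 10, 0, 0, 0], [0, 0, 15, 0, 0, 0], [0, 0, 20, 0, 0, 0], [0, 0, 25, 0, 0, 0]]], "claw": 0.6}}

```text
clock: 77.15
ee_pos: [0.5805, -0.0146, 0.4258]
tcp_rot: [-2.159, -2.281, 0.001]
wrist_force: [-0.2, 0.1, -0.1]
width: 0.0516
finger_force: 0.0
```

```bash
python3 - <<'E'
from plan import *
st(); E,im=snap('wrist','w20.png'); g=im.max(2)
n,l,s,c=cv2.connectedComponentsWithStats((g<55).astype(np.uint8))
for i in range(1,n):
    if s[i,4]>150: print(s[i],c[i].round(1))
print(proj(E,[rack(0,.05,.202),rack(0,-.05,.202)]).round())
E
```

```text
t 77.15 tcp [ 0.5805 -0.0146  0.4258] grip [ 0.5803 -0.0146  0.2711] yaw(y) 3.15 z [-0.001 -0.    -1.   ] y [ 0.998  0.055 -0.001] F [-0.2  0.1 -0.1] w 0.0516 q7 0.34
[ 250  131   14  151 2040] [256.7 204.4]
[    0   235   512   149 39598] [255.2 334.9]
[[258. 139.]
 [257. 288.]]
```

>>> {"method": "apply_moves", "body": {"commands": [[[0, 20, 20, 0, 0, 0], [-10, 40, 0, 0, 0, 0], [-10, 40, 0, 0, 0, 0], [-10, 40, 0, 0, 0, 0], [-10, 40, 0, 0, 0, 0], [-10, 40, 0, 0, 0, 0], [-10, 40, 0, 0, 0, 0], [-10, 40, 0, 0, 0, 0], [0, 0, 0, 0, 0, 0], [0, 0, 0, 0, 0, 0]]]}}

```text
clock: 78.2
ee_pos: [0.5104, 0.2864, 0.4451]
tcp_rot: [-2.156, -2.284, -0.0]
wrist_force: [-0.3, -1.2, -0.2]
width: 0.0513
finger_force: 0.0
```

```bash
python3 - <<'E'
from plan import *
st(); E,im=snap('top','t20.png'); im0=cv2.imread('pics/top0.png')[:,:,::-1]
g=im.max(2); m=(g<60).astype(np.uint8); m0=(im0.max(2)<60).astype(np.uint8)
for mm in(m0,m):
    sub=mm[180:215,225:295]; y,x=np.nonzero(sub); print(len(x),x.mean()+225,y.mean()+180,x.min()+225,x.max()+225,y.min()+180,y.max()+180)
# shift of the cover region versus the start picture
a=cv2.cvtColor(im0[150:245,180:345].copy(),cv2.COLOR_RGB2GRAY).astype(np.float32);b=cv2.cvtColor(im[150:245,180:345].copy(),cv2.COLOR_RGB2GRAY).astype(np.float32)
print('shift px',cv2.phaseCorrelate(a,b))
for n,(r0,r1,c0,c1) in dict(glue=(260,300,195,240),tin=(260,310,285,330),ham=(70,165,205,255)).items():
    A=cv2.cvtColor(im0[r0:r1,c0:c1].copy(),cv2.COLOR_RGB2GRAY).astype(np.float32);B=cv2.cvtColor(im[r0:r1,c0:c1].copy(),cv2.COLOR_RGB2GRAY).astype(np.float32);print(n,cv2.phaseCorrelate(A,B))
print('tray vs t17'); im1=cv2.imread('pics/t17.png')[:,:,::-1]
A,B=[cv2.cvtColor(i[150:330,350:450].copy(),cv2.COLOR_RGB2GRAY).astype(np.float32) for i in(im1,im)];print(cv2.phaseCorrelate(A,B))
E
```

```text
t 78.2 tcp [0.5104 0.2864 0.4451] grip [0.5104 0.2865 0.2904] yaw(y) 3.3 z [-0.  0. -1.] y [ 0.998  0.058 -0.   ] F [-0.3 -1.2 -0.2] w 0.0513 q7 -0.22
57 260.35087719298247 195.5263157894737 240 281 194 198
44 260.3181818181818 195.61363636363637 240 280 194 198
shift px ((-0.1116548629892975, 0.09622784263873285), 0.9840761823234735)
glue ((0.5065964705022132, 0.06568852928835511), 1.011003549363878)
tin ((0.49768848612473704, 0.04567603258429642), 0.9777606254153781)
ham ((0.005909896193383446, 0.04997056613854056), 1.0283331271012623)
tray vs t17
((-0.03780335375813593, -0.01653459354490394), 0.9476049118041993)
```

The cover's back within about 0.1 px of where it started. The bystanders and the tray haven't moved, so I'll hand in.

```bash
python3 -c "
from plant import arm
print(arm.finish_job())"
```

```text
the job is handed in; nothing more can be done
None
```

The job is handed in at about 78 s on the robot's clock: all four bins stand in the tray, the dust cover is back down over the pins and the bystanders are undisturbed, but no verdict was returned and I viewed 15 pictures, one over the limit of 14.

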